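Booking finished job tins into stock with a hand scanner on a carriage track

ROBOT

A 7-joint arm with a two-finger parallel gripper is mounted at the origin on the work surface. World frame = base frame: x ahead of the robot, y to its left, z up, the work surface at z = 0. Lengths are in m, angles in rad, forces in N, time in s.
With the tool pointing down it reaches from about 0.4 to 0.85 m from the base axis. Payload 10.4 kg.
Tool frame: the origin (TCP) lies at the very end of the fingers, on their centre line; the grasp point (between the pads) lies 19 mm behind it; z points along the fingers, y is the line along which they close (so a half turn about z gives the same grasp; the last joint's range is limited). The gripper opens to 87 mm and grips with 3 to 60 N. Pads are 19 mm wide; open, the fingers measure 117 mm over their backs; the gripper's body (75 mm by 190 mm) begins 51 mm behind the grasp point.
Start: joints at [1.273, 0.332, -0.065, 1.46, 0.022, 1.35, -0.088], TCP at [0.17, -0.602, 0.223] pointing down, gripper open.
Joint ranges: [-2.6, 2.6], [-0.5, 2.12], [-1.47, 1.34], [0.16, 2.42], [-1.27, 4.41], [0.06, 2.06], [-2.6, 2.6]. Speed limits (rad/s): [2.22, 2.22, 2.79, 2.79, 3.14, 3.14, 3.14].

INTERFACE

Orientations are given as a unit quaternion [x, y, z, w].
In Python, from bench import * gives the robot as it stands.
- The arm moves only by the tool carry_out, never from a script. Its argument "deltas" is a list of rows, each an object with "hand": the finger opening in mm, from 0 to 87; "dp": the shift along the tool's x, y, z each as a share of 250 mm, from -1 to 1, a list of three; "spin": the turn about the tool's z as a share of pi rad, from -1 to 1. In form: [{"hand": hand, "dp": [dx, dy, dz], "spin": spin}, ...]. A call has 1 to 20 rows; each row is the pose to reach, as a shift and turn from the pose commanded when the call began, along the tool's axes at that moment, turning the shorter way round; what a row does not reach only later rows make up. A row lasts 1/10 s, in which the tool goes at most 50 mm and 8.59 degrees, less where a joint would pass 70% of its speed; a pose out of reach is approached as far as the arm can. A call with a number of a shift or a turn outside -1 to 1 is refused whole. A call with a gripper value outside its range is refused whole. The fingers move at their own pace and stop on an object; "force" is the grip in N (left out, the last holds). Time passes only in rows, so rows that repeat a pose let the fingers close. It gives the time, the measured TCP pose, the force, the opening and the grip force at its end, in the units of the state.
- read_state(): the state, without advancing time (a new reading comes with each control period).
- camera(name): name is "scene" or "top" or "wrist"; returns the picture (400x640x3 uint8, red, green, blue); there is no depth.
- get_calibration(name): a dict with "fx", "fy", "cx", "cy" (pixels), "k1" (the pictures are not rectified: a ray, as slopes to the right and down, at radius r is drawn at 1 + k1 r^2 times it, then the intrinsics apply), "R" (3x3) and "t" (3): a world point X has camera coordinates R X + t; the wrist camera has in their place "mount" (4x4, takes a point from camera to tool coordinates, whose origin is the TCP and whose axes are the flange's). Camera axes: x right, y down, z forward; pixel columns grow to the right and rows downward; lengths in m; the calibration is good to about 2 mm. A picture is of the moment at which its call begins: read the wrist's pose just before it. get_calibration takes no time and is no camera call.
- close_job(): hands the job in; it is judged then, once.
The state is a dict: "time": time; "joint_positions": joint angles; "joint_vel": joint speeds; "joint_torque": joint torques, N m; "ee_pos": TCP position; "eef_rot": TCP orientation; "ft_force": force on the tool from outside, world axes, zero at the start; "torque": the same for the moment, N m; "width": finger opening in m; "grip_force": force on a finger pad.
Only numpy, scipy, OpenCV 4.12 (cv2) and the standard library are available. Lean on these libraries where they do the work, as an engineer would, in place of code of your own. Each camera call takes 0.05 s, during which the arm holds its last target. There are 200 camera calls.

TASK

Stand every job tin that is on the bench upright on the carriage bed, with the carriage still near its loading end, then slide the carriage along its track until its pointer is opposite the brass pin of the reading station. There, pick up the hand scanner and read the label on each lid, the tallest tin first and so on down to the lowest: aim the slanting beam at the middle of the label from about 9 cm away and hold it still there for 3 seconds. Then lay the scanner flat on its rubber mat again and slide the carriage with the tins fully home against the far stop, leaving the other bench things where they are.

Things in the scene. Friction and masses are not known exactly. Their poses are not given: they have to be found in the camera images.
- tin_a: round plain aluminium job tin with a steel lid band and a paper label on its flat lid, 52 mm diameter, 64 mm high, 110 g, the tallest of up to four (64, 52, 40 and 28 mm high; some may be absent); origin at the centre of its underside, z up
- tin_b: round plain aluminium job tin with a steel lid band and a paper label on its flat lid, 52 mm diameter, 52 mm high, 110 g, the second tallest of up to four (64, 52, 40 and 28 mm high; some may be absent); origin at the centre of its underside, z up
- tin_c: round plain aluminium job tin with a steel lid band and a paper label on its flat lid, 52 mm diameter, 40 mm high, 110 g, the second lowest of up to four (64, 52, 40 and 28 mm high; some may be absent); origin at the centre of its underside, z up
- tin_d: round plain aluminium job tin with a steel lid band and a paper label on its flat lid, 52 mm diameter, 28 mm high, 110 g, the lowest of up to four (64, 52, 40 and 28 mm high; some may be absent); origin at the centre of its underside, z up
- tin_a_label (a point): middle of the label on the lid of the 64 mm tin: on its axis, at the top face
- tin_b_label (a point): middle of the label on the lid of the 52 mm tin: on its axis, at the top face
- tin_c_label (a point): middle of the label on the lid of the 40 mm tin: on its axis, at the top face
- tin_d_label (a point): middle of the label on the lid of the 28 mm tin: on its axis, at the top face
- scanner: grey and black hand scanner lying on the rubber mat: straight grey handle 110 mm long (x -75 to +35 mm), 32 mm wide, 28 mm high, and at its +x end a black head 46 mm wide and 36 mm high that reaches x = +84 mm; 200 g; origin on the underside, x along the handle towards the head, z up. It is gripped across the handle (along its y)
- scanner_grip (a point): point in the handle at which to grip the scanner, at its centre of mass: (0, 0, 21) mm in the scanner frame
- scanner_beam (a point): middle of the scanner's window, bevelled into the lower front of the head: (78, 0, 8) mm in the scanner frame. The beam leaves along this point's own z axis, which in the scanner frame points forward and down at 45 degrees, (0.707, 0, -0.707); its y axis is the scanner's y. A label is read 40 to 140 mm out along the beam when the beam passes within about 11 mm of its middle
- mat: black rubber mat fixed to the bench, the scanner's place: 200 mm (x) by 100 mm (y), 3 mm thick; origin at the centre of its underside
- track: straight carriage track fixed to the bench, two aluminium rails 560 mm long with a dark steel stop at each end; the carriage slides along the track's own y axis, loading end at -y, far stop at +y; origin on the bench below the track's middle
- carriage (a joint): position of the carriage along the track in m: 0 at the loading end, about 0.14 with the pointer at the station pin, 0.26 against the far stop; it moves stiffly (about 3 N) and stays where it is left
- carriage_bed (a point): centre of the carriage's flat bed (black rubber facing, wooden rim), on its top surface (24 mm above the bench), axes as the track's; inside its 5 mm high rim the bed measures 100 mm (x) by 270 mm (y)
- carriage_post (a point): middle of the top of the steel grip post on the robot's side of the carriage, 79 mm to -x of the bed centre and 65 mm above the bench; the post is 18 mm (x) by 14 mm (y) and stands 45 mm clear: pinch or push it to slide the carriage
- carriage_pointer (a point): tip of the thin pointer below the post, on the carriage's robot side
- station (a point): top of the brass pin of the reading station, 8 mm in diameter and 22 mm high, fixed beside the track on the robot's side; the carriage is at the station when the pointer is level with this pin along the track, within 8 mm
- jar: bystander: glass jar with white cap, 60 mm diameter, 85 mm high; origin at its underside
- hammer: bystander: bench hammer 200 mm long, lying; origin at its underside
- bench_block: bystander: square steel bench block, 60 x 60 x 20 mm; origin at its underside
- bench_pin: fixed wooden bench pin block, about 140 x 100 x 30 mm, not used; origin at its underside
Mind the look-alikes: they are no part of the job. Leave any brown look-alike of the tin_b alone. What is shaped like the tin_c but green is not meant.

How it is judged:
On the way, in this order (a step that is already met when the one before it is completed fails the run):
1. every tin stands upright on the carriage bed, released (x of tin_a in the frame of carriage_bed between -0.035 and 0.035 m and y of tin_a in the frame of carriage_bed between -0.122 and 0.122 m and z of tin_a in the frame of carriage_bed between -0.004 and 0.006 m and angle between each of tin_a, tin_b, tin_c, tin_d's own z axis and vertical below 0.12 rad and contact force between each of tin_a, tin_b, tin_c, tin_d and the fingers below 0.1 N and x of tin_b in the frame of carriage_bed between -0.035 and 0.035 m and y of tin_b in the frame of carriage_bed between -0.122 and 0.122 m and z of tin_b in the frame of carriage_bed between -0.004 and 0.006 m and x of tin_c in the frame of carriage_bed between -0.035 and 0.035 m and y of tin_c in the frame of carriage_bed between -0.122 and 0.122 m and z of tin_c in the frame of carriage_bed between -0.004 and 0.006 m and x of tin_d in the frame of carriage_bed between -0.035 and 0.035 m and y of tin_d in the frame of carriage_bed between -0.122 and 0.122 m and z of tin_d in the frame of carriage_bed between -0.004 and 0.006 m), for 0.2 s.
2. the carriage is at the reading station, at rest (y of carriage_pointer in the frame of station between -0.008 and 0.008 m and velocity of joint carriage between -0.01 and 0.01 m/s), for 0.2 s.
3. the scanner is held still with its beam on the label of the tallest tin (64 mm), if present, for 2.5 s, the tin at the station (x of tin_a_label in the frame of scanner_beam between -0.011 and 0.011 m and y of tin_a_label in the frame of scanner_beam between -0.011 and 0.011 m and z of tin_a_label in the frame of scanner_beam between 0.04 and 0.14 m and y of tin_a_label in the frame of station between -0.14 and 0.14 m), for 2.5 s.
4. the scanner is held still with its beam on the label of the second tallest tin (52 mm), if present, for 2.5 s, the tin at the station (x of tin_b_label in the frame of scanner_beam between -0.011 and 0.011 m and y of tin_b_label in the frame of scanner_beam between -0.011 and 0.011 m and z of tin_b_label in the frame of scanner_beam between 0.04 and 0.14 m and y of tin_b_label in the frame of station between -0.14 and 0.14 m), for 2.5 s.
5. the scanner is held still with its beam on the label of the second lowest tin (40 mm), if present, for 2.5 s, the tin at the station (x of tin_c_label in the frame of scanner_beam between -0.011 and 0.011 m and y of tin_c_label in the frame of scanner_beam between -0.011 and 0.011 m and z of tin_c_label in the frame of scanner_beam between 0.04 and 0.14 m and y of tin_c_label in the frame of station between -0.14 and 0.14 m), for 2.5 s.
6. the scanner is held still with its beam on the label of the lowest tin (28 mm), if present, for 2.5 s, the tin at the station (x of tin_d_label in the frame of scanner_beam between -0.011 and 0.011 m and y of tin_d_label in the frame of scanner_beam between -0.011 and 0.011 m and z of tin_d_label in the frame of scanner_beam between 0.04 and 0.14 m and y of tin_d_label in the frame of station between -0.14 and 0.14 m), for 2.5 s.
At the end, for the whole second after the job is handed in: the carriage is within 8 mm of its far stop with every tin standing upright (within 7 degrees) and at rest on its bed inside the rim; the scanner lies flat on the mat, its origin within 45 mm (along) and 35 mm (across) of the mat's centre (x of tin_a in the frame of carriage_bed between -0.035 and 0.035 m and y of tin_a in the frame of carriage_bed between -0.122 and 0.122 m and z of tin_a in the frame of carriage_bed between -0.004 and 0.006 m and angle between each of tin_a, tin_b, tin_c, tin_d's own z axis and vertical below 0.12 rad and linear speed of each of tin_a, tin_b, tin_c, tin_d, scanner below 0.02 m/s and x of tin_b in the frame of carriage_bed between -0.035 and 0.035 m and y of tin_b in the frame of carriage_bed between -0.122 and 0.122 m and z of tin_b in the frame of carriage_bed between -0.004 and 0.006 m and x of tin_c in the frame of carriage_bed between -0.035 and 0.035 m and y of tin_c in the frame of carriage_bed between -0.122 and 0.122 m and z of tin_c in the frame of carriage_bed between -0.004 and 0.006 m and x of tin_d in the frame of carriage_bed between -0.035 and 0.035 m and y of tin_d in the frame of carriage_bed between -0.122 and 0.122 m and z of tin_d in the frame of carriage_bed between -0.004 and 0.006 m and value of joint carriage above 0.252 m and x of scanner in the frame of mat between -0.045 and 0.045 m and y of scanner in the frame of mat between -0.035 and 0.035 m and z of scanner in the frame of mat between -0.003 and 0.01 m and angle between scanner's own z axis and vertical below 0.15 rad); the robot touches nothing.
It fails at once if the jar is moved by more than 30 mm (distance of jar from where it was at the start of the episode above 0.03 m).
It fails at once if the hammer is moved by more than 30 mm (distance of hammer from where it was at the start of the episode above 0.03 m).
It fails at once if the bench block is moved by more than 30 mm (distance of bench_block from where it was at the start of the episode above 0.03 m).
Of tin_a, tin_b, tin_c, tin_d only 3 to 4 are there at a start; the rules pass over those that are not, and their reading is None.
At some moment in a run one of tin_a, tin_b, tin_c, tin_d, scanner may be knocked a few centimetres aside while the robot is not near it.
It also fails if it takes over 210 s, if anything falls off the work surface, if the arm or the gripper's body presses on something with over 40 N, if the wrist force passes 120 N, or if a joint passes its speed limit or range.

## Working session

There is one attempt and no reset: what is moved stays moved. The work goes in short steps, Python scripts to look and compute and a tool call to move; the robot and the scene stay as the last step left them, time stands still between calls to the robot, and variables do not carry over. Pictures are saved under pics/ and viewed, at most 14 in all, crops included, and the job is handed in when it is done.

Besides the shell and the picture viewer there is one more tool, called after "Request:" as name(argument=value, ...), one argument or row to a line, values as JSON. carry_out: Moves the arm, as the interface text tells. Its arguments: {"type":"object","properties":{"deltas":{"type":"array","items":{"type":"object","properties":{"hand":{"type":"number"},"dp":{"type":"array","items":{"type":"number","minimum":-1,"maximum":1}},"spin":{"type":"number","minimum":-1,"maximum":1}}}},"force":{"type":"number"}},"required":["deltas"]}

```bash
mkdir -p pics; ls
python3 - <<'E'
from bench import *
import cv2
s=read_state();print(s)
for n in("top","scene"):
    cv2.imwrite(f"pics/{n}0.png",camera(n)[:,:,::-1]);print(n,get_calibration(n))
print(get_calibration("wrist"))
E
```

```text
pics
{'time': 0.0, 'joint_positions': array([ 1.27340406,  0.33289112, -0.06468162,  1.46096819,  0.02165327,
        1.3499165 , -0.08849175]), 'joint_vel': array([-0.00043172,  0.00158946,  0.00137315, -0.00243172,  0.00035613,
        0.00028038,  0.0015153 ]), 'joint_torque': array([-3.81172176e-04, -6.23265409e+01,  2.45442870e-02, -3.89906073e+01,
       -6.13361411e-02,  3.97130591e-02,  1.34114107e-04]), 'ee_pos': array([ 0.16944664, -0.60117086,  0.22172907]), 'eef_rot': array([ 9.90574064e-01,  1.36976170e-01, -1.64924271e-04, -7.24848334e-04]), 'ft_force': array([-0.38516932, -0.36999534, -0.68646795]), 'torque': array([-0.02163023, -0.00114473, -0.00180069]), 'grip_force': 0.0, 'width': 0.08727560794492902}
top {'fx': 489.523300482552, 'fy': 489.523300482552, 'cx': 321.78149493631975, 'cy': 200.89627502481596, 'k1': -0.14881306733626287, 'R': array([[-0.00614381, -0.99997138, -0.00441608],
       [-0.98501313,  0.00681302, -0.17234478],
       [ 0.17236993,  0.00329104, -0.98502679]]), 't': array([0.01590081, 0.57585869, 1.37495509])}
scene {'fx': 363.0109433366126, 'fy': 363.0109433366126, 'cx': 314.699364732318, 'cy': 193.34799801061152, 'k1': 0.013830158023998921, 'R': array([[-0.81303656,  0.58212396, -0.01016156],
       [ 0.36274783,  0.49283392, -0.79090375],
       [-0.45539606, -0.64671975, -0.61185619]]), 't': array([ 0.456186  , -0.16476103,  1.17106915])}
{'fx': 314.3163877186841, 'fy': 314.3163877186841, 'cx': 321.976160039825, 'cy': 199.06482163170597, 'k1': -0.06259242241719597, 'mount': array([[ 2.43468816e-04, -9.66807850e-01, -2.55504445e-01,
         7.00635435e-02],
       [ 9.99999949e-01,  2.88735261e-04, -1.39655938e-04,
        -6.78787233e-04],
       [ 2.08793599e-04, -2.55504398e-01,  9.66807871e-01,
        -1.62354922e-01],
       [ 0.00000000e+00,  0.00000000e+00,  0.00000000e+00,
         1.00000000e+00]])}
```

View pics/top0.png

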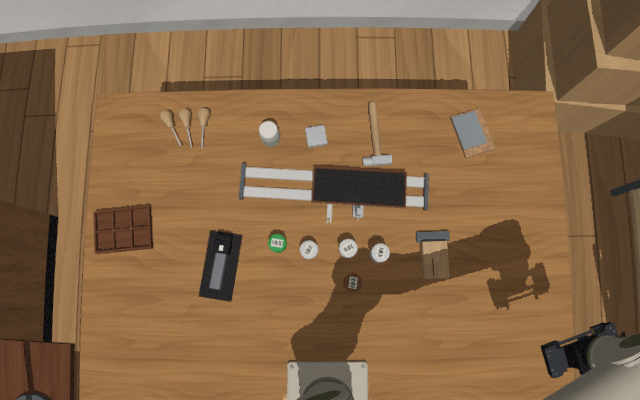

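View pics/scene0.png

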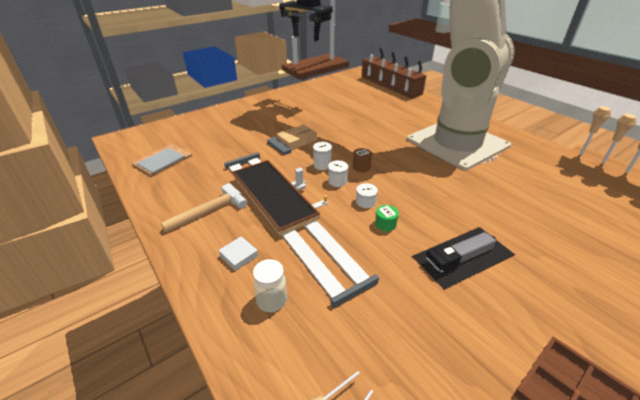

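The top view shows three aluminium tins at (309,250), (348,248) and (380,253). The green look-alike is at (277,243), the brown one at (353,283), and the scanner at (220,262). The carriage is at the right-hand loading end. Next I enlarge both views.

Run:
```python
import cv2,numpy as np
t=cv2.imread("pics/top0.png");s=cv2.imread("pics/scene0.png")
a=cv2.resize(t[160:305,190:440],(800,464),interpolation=2)
cv2.imwrite("pics/c1.png",a)
b=cv2.resize(s[130:290,225:425],(750,600),interpolation=2)
cv2.imwrite("pics/c2.png",b)
```

```text
(no output)
```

View pics/c1.png

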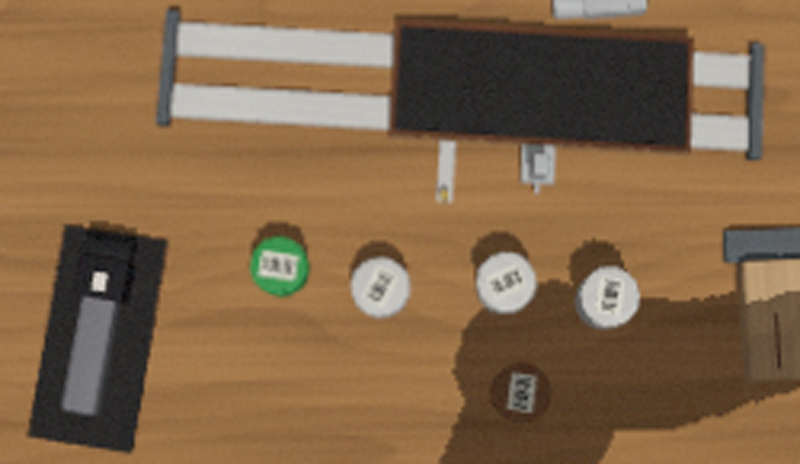

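View pics/c2.png

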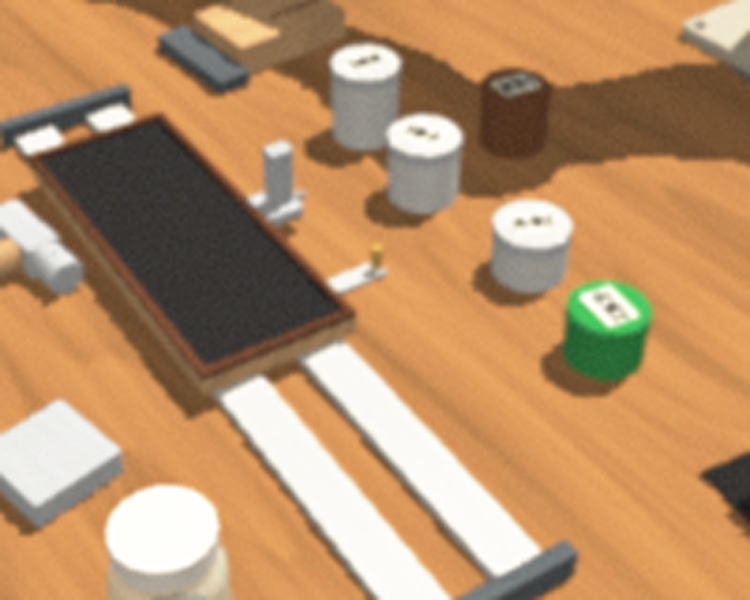

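The crops confirm a 64/52/40-looking set, with tin_d absent. Lids in the first crop are at (611,296), (507,282) and (380,287); the post top is at (540,158), the brass pin at (443,190), and the bed spans (395..690, 20..150).

```bash
cat > h.py <<'E'
from bench import *
import numpy as np, cv2
from scipy.spatial.transform import Rotation as Rn
def ray(n,uv,st=None):
    c=get_calibration(n); K=np.array([[c["fx"],0,c["cx"]],[0,c["fy"],c["cy"]],[0,0,1]])
    x=cv2.undistortPoints(np.array([[uv]],float),K,np.array([c["k1"],0,0,0,0]))[0,0]
    d=np.array([x[0],x[1],1.])
    if n=="wrist":
        Rt=Rn.from_quat(st["eef_rot"]).as_matrix();M=c["mount"]
        return Rt@M[:3,3]+st["ee_pos"],Rt@M[:3,:3]@d
    return -c["R"].T@c["t"],c["R"].T@d
def onz(n,uv,z,st=None):
    o,d=ray(n,uv,st); return o+d*(z-o[2])/d[2]
def tri(r1,r2):
    (o1,d1),(o2,d2)=r1,r2
    A=np.c_[d1,-d2]; k=np.linalg.lstsq(A,o2-o1,rcond=None)[0]
    p,q=o1+k[0]*d1,o2+k[1]*d2
    return (p+q)/2,np.linalg.norm(p-q)
def project(n,X,st):
    c=get_calibration(n);Rt=Rn.from_quat(st["eef_rot"]).as_matrix();M=c["mount"]
    p=M[:3,:3].T@(Rt.T@(np.asarray(X)-st["ee_pos"])-M[:3,3])
    x=p[:2]/p[2];x=x*(1+c["k1"]*(x@x));return np.array([c["fx"]*x[0]+c["cx"],c["fy"]*x[1]+c["cy"]])
def blobs(mask,amin=20):
    n,l,s,c=cv2.connectedComponentsWithStats(mask.astype(np.uint8))
    return [(c[i].round(1),s[i]) for i in range(1,n) if s[i][4]>=amin]
def go(dst,yaw=None,st=None):
    "move needed in tool units: yaw = wanted direction of the tool's x"
    s=st or read_state();Rt=Rn.from_quat(s["eef_rot"]).as_matrix()
    dp=Rt.T@(np.asarray(dst)-s["ee_pos"])/0.25
    y0=np.arctan2(Rt[1,0],Rt[0,0]);sp=None
    if yaw is not None: sp=-((yaw-y0+np.pi)%(2*np.pi)-np.pi)/np.pi
    print("dp",dp.round(3),"spin",None if sp is None else round(sp,3),"yaw0",round(y0,3))
E
python3 - <<'E'
from h import *
T=lambda x,y:(190+x/3.2,160+y/3.2); S=lambda x,y:(225+x/3.75,130+y/3.75)
for n,a,b in [("A",(611,296),(366,63)),("B",(507,282),(425,135)),("C",(380,287),(533,225)),("green",(280,266),(608,306)),("brown",(521,391),(515,84)),("post",(540,158),(278,148)),("pin",(443,188),(377,246))]:
    print(n,tri(ray("top",T(*a)),ray("scene",S(*b))))
for p in [(398,22),(691,38),(690,150),(391,131)]: print("rim",onz("top",T(*p),.029))
for p in [(177,15),(172,125),(752,42),(752,157)]: print("stop",onz("top",T(*p),.012))
for p in [(67,225),(167,240),(132,450),(28,436)]: print("mat",onz("top",T(*p),.003))
for p in [(85,296),(115,300),(98,415),(63,412)]: print("handle",onz("top",T(*p),.031))
E
```

```text
A (array([ 0.42308083, -0.15478325,  0.05851166]), np.float64(0.0023864790435637307))
B (array([ 0.43759375, -0.06303578,  0.046947  ]), np.float64(0.001632223798423441))
C (array([0.43499655, 0.05132334, 0.03399316]), np.float64(0.001302238989646774))
green (array([0.45449661, 0.14214438, 0.0347528 ]), np.float64(0.0012466820578669292))
brown (array([ 0.34069419, -0.07444045,  0.04901702]), np.float64(0.0005523863820828769))
post (array([ 0.54636399, -0.09268771,  0.06342205]), np.float64(0.004407121100587273))
pin (array([ 0.52556625, -0.0056315 ,  0.02239453]), np.float64(0.0043071221972820544))
rim [0.68317017 0.03374741 0.029     ]
rim [ 0.66621965 -0.24065069  0.029     ]
rim [ 0.55995472 -0.23577502  0.029     ]
rim [0.57970317 0.04056233 0.029     ]
stop [0.69614625 0.24442932 0.012     ]
stop [0.58982252 0.24674856 0.012     ]
stop [ 0.6661137  -0.30193573  0.012     ]
stop [ 0.55560702 -0.29707427  0.012     ]
mat [0.49674972 0.34592303 0.003     ]
mat [0.48236694 0.25078265 0.003     ]
mat [0.28836556 0.28029103 0.003     ]
mat [0.3004608 0.3778529 0.003    ]
handle [0.42819403 0.32087631 0.031     ]
handle [0.42454743 0.29301878 0.031     ]
handle [0.32039241 0.30661087 0.031     ]
handle [0.32290108 0.33884572 0.031     ]
```

tin_a, tin_b and tin_c are present (lid heights agree) and tin_d is absent. The bed centre is about (0.622, -0.100) and the track yaw about -0.059.

Run:
```python
from h import *
T=lambda x,y:(190+x/3.2,160+y/3.2); S=lambda x,y:(225+x/3.75,130+y/3.75)
for n,a,b,z in [("A",(611,296),(366,63),.064),("B",(507,282),(425,135),.052),("C",(380,287),(533,225),.04),("post",(540,158),(278,148),.065),("pin",(443,188),(377,246),.022)]:
    print(n,onz("top",T(*a),z),onz("scene",S(*b),z))
go((.41,-.10,.25),-.059)
```

```text
A [ 0.42361609 -0.15493582  0.064     ] [ 0.42792461 -0.14630805  0.064     ]
B [ 0.43780554 -0.06333951  0.052     ] [ 0.44196635 -0.0564917   0.052     ]
C [0.43499973 0.05066681 0.04      ] [0.44027825 0.05743623 0.04      ]
post [ 0.54786911 -0.09395891  0.065     ] [ 0.54621225 -0.08888256  0.065     ]
pin [ 0.52723845 -0.00707609  0.022     ] [ 0.52385513 -0.0043575   0.022     ]
dp [ 1.47  -1.669 -0.111] spin 0.106 yaw0 0.275
```

Request:
carry_out(
  deltas=[
    {"hand":70,"dp":[0.12,-0.14,-0.03],"spin":0},
    {"hand":70,"dp":[0.25,-0.28,-0.06],"spin":0},
    {"hand":70,"dp":[0.38,-0.42,-0.11],"spin":0},
    {"hand":70,"dp":[0.5,-0.56,-0.11],"spin":0},
    {"hand":70,"dp":[0.62,-0.7,-0.11],"spin":0},
    {"hand":70,"dp":[0.735,-0.83,-0.11],"spin":0},
  ],
)

```text
time: 0.7
ee_pos: [0.2906, -0.3499, 0.2499]
eef_rot: [0.991, 0.137, -0.0, 0.0]
ft_force: [-0.4, -0.2, 0.2]
width: 0.0701
grip_force: 0.0
```

Request:
carry_out(
  deltas=[
    {"hand":70,"dp":[0.12,-0.14,0],"spin":0.02},
    {"hand":70,"dp":[0.25,-0.28,0],"spin":0.04},
    {"hand":70,"dp":[0.38,-0.42,0],"spin":0.06},
    {"hand":70,"dp":[0.5,-0.56,0],"spin":0.08},
    {"hand":70,"dp":[0.62,-0.7,0],"spin":0.1},
    {"hand":70,"dp":[0.735,-0.84,0],"spin":0.106},
    {"hand":70,"dp":[0.735,-0.84,0],"spin":0.106},
    {"hand":70,"dp":[0.735,-0.84,0],"spin":0.106},
  ],
)

```text
time: 1.5
ee_pos: [0.4101, -0.0993, 0.2499]
eef_rot: [1.0, -0.028, -0.0, 0.0]
ft_force: [-1.1, -0.3, 0.5]
width: 0.0698
grip_force: 0.0
```

Run:
```python
from h import *
s=read_state();print(s["time"],s["ee_pos"],s["eef_rot"],s["ft_force"])
im=camera("wrist");cv2.imwrite("pics/w1.png",im[:,:,::-1]);np.save("w1.npy",s)
```

```text
1.5 [ 0.41005793 -0.09929667  0.24986871] [ 9.99610630e-01 -2.79020370e-02 -2.09125806e-04  1.47690880e-04] [-1.13948141 -0.29652931  0.54162494]
```

View pics/w1.png

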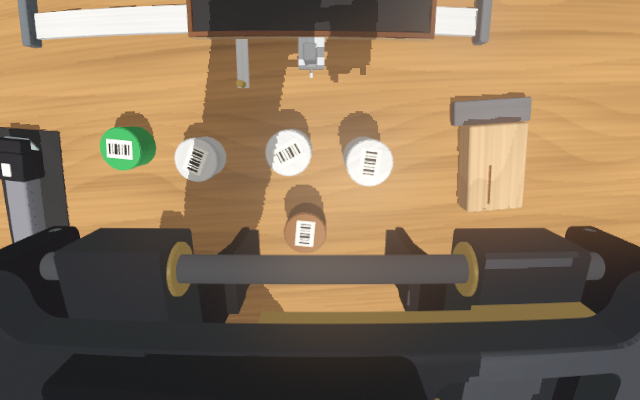

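The wrist view shows the lids at A (370,161), B (289,153) and C (195,160). The pin top is at (241,83), the pointer tip at (311,76) and the post top at (312,45).

Run:
```python
from h import *
s=np.load("w1.npy",allow_pickle=True).item()
im=cv2.imread("pics/w1.png");hsv=cv2.cvtColor(im,cv2.COLOR_BGR2HSV)
m=(hsv[...,1]<40)&(hsv[...,2]>140); m[:100]=0;m[225:]=0
m=cv2.morphologyEx(m.astype(np.uint8),cv2.MORPH_CLOSE,np.ones((5,5)))
for c,st in blobs(m,200):print(c,st)
for n,p,z in [("A",(370,162),.064),("B",(289,153),.052),("C",(195,160),.04),("pin",(240,81),.022),("ptr",(311,76),.02),("post",(312,44),.065)]:
    print(n,onz("wrist",p,z,s))
```

```text
[491.6 109.6] [ 455  100   76   26 1423]
[288.5 151.9] [ 266  129   46   47 1712]
[199.4 158.1] [ 175  137   51   45 1793]
[367.7 160.8] [ 344  137   49   49 1892]
[118.9 148.7] [106 139  27  21 474]
[ 15.8 197.4] [   0  163   31   62 1002]
A [ 0.42749022 -0.1530489   0.064     ]
B [ 0.44114538 -0.0624727   0.052     ]
C [0.43831926 0.05242824 0.04      ]
pin [ 0.52629889 -0.00788753  0.022     ]
ptr [ 0.52690605 -0.09203413  0.02      ]
post [ 0.55281363 -0.09620757  0.065     ]
```

Run:
```python
from h import *
s=read_state();yaw=-.0587
def chain(pts):
    p=s["ee_pos"]
    for q in pts:
        t=dict(s);t["ee_pos"]=np.array(p);print(q,end=" ");go(q,None,t);p=q
bed=np.array([.622,-.1005]);ty=np.array([.0587,.998])
P=lambda k:tuple((bed+k*ty).round(4))
A,B,C=(.426,-.153),(.440,-.062),(.437,.053)
chain([(*A,.25),(*A,.03),(*A,.15),(*P(-.085),.15),(*P(-.085),.056),(*P(-.085),.15),
 (*B,.15),(*B,.02),(*B,.15),(*P(0),.15),(*P(0),.046),(*P(0),.15),
 (*C,.15),(*C,.012),(*C,.15),(*P(.085),.15),(*P(.085),.038),(*P(.085),.15)])
```

```text
(0.426, -0.153, 0.25) dp [ 0.077  0.206 -0.001] spin None yaw0 -0.058
(0.426, -0.153, 0.03) dp [ 0.   -0.    0.88] spin None yaw0 -0.058
(0.426, -0.153, 0.15) dp [-0.    0.   -0.48] spin None yaw0 -0.058
(np.float64(0.617), np.float64(-0.1853), 0.15) dp [ 0.77   0.085 -0.   ] spin None yaw0 -0.058
(np.float64(0.617), np.float64(-0.1853), 0.056) dp [ 0.    -0.     0.376] spin None yaw0 -0.058
(np.float64(0.617), np.float64(-0.1853), 0.15) dp [-0.     0.    -0.376] spin None yaw0 -0.058
(0.44, -0.062, 0.15) dp [-0.735 -0.451  0.   ] spin None yaw0 -0.058
(0.44, -0.062, 0.02) dp [ 0.   -0.    0.52] spin None yaw0 -0.058
(0.44, -0.062, 0.15) dp [-0.    0.   -0.52] spin None yaw0 -0.058
(np.float64(0.622), np.float64(-0.1005), 0.15) dp [ 0.736  0.112 -0.   ] spin None yaw0 -0.058
(np.float64(0.622), np.float64(-0.1005), 0.046) dp [ 0.    -0.     0.416] spin None yaw0 -0.058
(np.float64(0.622), np.float64(-0.1005), 0.15) dp [-0.     0.    -0.416] spin None yaw0 -0.058
(0.437, 0.053, 0.15) dp [-0.774 -0.57   0.   ] spin None yaw0 -0.058
(0.437, 0.053, 0.012) dp [ 0.    -0.     0.552] spin None yaw0 -0.058
(0.437, 0.053, 0.15) dp [-0.     0.    -0.552] spin None yaw0 -0.058
(np.float64(0.627), np.float64(-0.0157), 0.15) dp [ 0.775  0.23  -0.   ] spin None yaw0 -0.058
(np.float64(0.627), np.float64(-0.0157), 0.038) dp [ 0.    -0.     0.448] spin None yaw0 -0.058
(np.float64(0.627), np.float64(-0.0157), 0.15) dp [-0.     0.    -0.448] spin None yaw0 -0.058
```

Request:
carry_out(
  deltas=[
    {"hand":70,"dp":[0.04,0.1,0.0],"spin":0},
    {"hand":70,"dp":[0.077,0.206,0.1],"spin":0},
    {"hand":70,"dp":[0.077,0.206,0.25],"spin":0},
    {"hand":70,"dp":[0.077,0.206,0.4],"spin":0},
    {"hand":70,"dp":[0.077,0.206,0.55],"spin":0},
    {"hand":70,"dp":[0.077,0.206,0.7],"spin":0},
    {"hand":70,"dp":[0.077,0.206,0.8],"spin":0},
    {"hand":70,"dp":[0.077,0.206,0.88],"spin":0},
    {"hand":70,"dp":[0.077,0.206,0.88],"spin":0},
    {"hand":45,"dp":[0.077,0.206,0.88],"spin":0},
    {"hand":45,"dp":[0.077,0.206,0.88],"spin":0},
    {"hand":45,"dp":[0.077,0.206,0.88],"spin":0},
    {"hand":45,"dp":[0.077,0.206,0.88],"spin":0},
    {"hand":45,"dp":[0.077,0.206,0.88],"spin":0},
  ],
  force=20,
)

```text
time: 2.95
ee_pos: [0.4269, -0.1531, 0.0311]
eef_rot: [1.0, -0.029, 0.001, 0.001]
ft_force: [-2.4, -0.6, 7.6]
width: 0.0516
grip_force: 20.0
```

Request:
carry_out(
  deltas=[
    {"hand":45,"dp":[0,0,-0.1],"spin":0},
    {"hand":45,"dp":[0,0,-0.25],"spin":0},
    {"hand":45,"dp":[0.05,0,-0.4],"spin":0},
    {"hand":45,"dp":[0.15,0.01,-0.48],"spin":0},
    {"hand":45,"dp":[0.28,0.02,-0.48],"spin":0},
    {"hand":45,"dp":[0.42,0.04,-0.48],"spin":0},
    {"hand":45,"dp":[0.56,0.06,-0.48],"spin":0},
    {"hand":45,"dp":[0.68,0.085,-0.48],"spin":0},
    {"hand":45,"dp":[0.77,0.085,-0.48],"spin":0},
    {"hand":45,"dp":[0.77,0.085,-0.35],"spin":0},
    {"hand":45,"dp":[0.77,0.085,-0.22],"spin":0},
    {"hand":45,"dp":[0.77,0.085,-0.14],"spin":0},
    {"hand":45,"dp":[0.77,0.085,-0.11],"spin":0},
    {"hand":45,"dp":[0.77,0.085,-0.104],"spin":0},
    {"hand":45,"dp":[0.77,0.085,-0.104],"spin":0},
    {"hand":45,"dp":[0.77,0.085,-0.1],"spin":0},
  ],
)

```text
time: 4.55
ee_pos: [0.618, -0.1852, 0.0563]
eef_rot: [1.0, -0.029, 0.001, 0.0]
ft_force: [-1.2, 1.2, 0.1]
width: 0.0517
grip_force: 20.0
```

Request:
carry_out(
  deltas=[
    {"hand":45,"dp":[0,0,0.006],"spin":0},
    {"hand":45,"dp":[0,0,0.006],"spin":0},
    {"hand":66,"dp":[0,0,0.006],"spin":0},
    {"hand":66,"dp":[0,0,0.006],"spin":0},
    {"hand":66,"dp":[0,0,0.006],"spin":0},
    {"hand":66,"dp":[0,0,0.006],"spin":0},
    {"hand":66,"dp":[0,0,-0.1],"spin":0},
    {"hand":66,"dp":[0,0,-0.25],"spin":0},
    {"hand":70,"dp":[-0.1,-0.05,-0.39],"spin":0},
    {"hand":70,"dp":[-0.25,-0.15,-0.39],"spin":0},
    {"hand":70,"dp":[-0.4,-0.25,-0.39],"spin":0},
    {"hand":70,"dp":[-0.55,-0.35,-0.39],"spin":0},
    {"hand":70,"dp":[-0.74,-0.45,-0.39],"spin":0},
    {"hand":70,"dp":[-0.74,-0.45,-0.39],"spin":0},
    {"hand":70,"dp":[-0.74,-0.45,-0.39],"spin":0},
  ],
)

```text
time: 6.05
ee_pos: [0.4386, -0.0619, 0.1531]
eef_rot: [1.0, -0.029, 0.001, 0.001]
ft_force: [0.4, -0.8, 0.2]
width: 0.0699
grip_force: 0.0
```

```bash
cat > chk.py <<'E'
from h import *
import sys
def top(name):
    im=camera("top");b=im[:,:,::-1];cv2.imwrite(f"pics/{name}.png",b)
    hsv=cv2.cvtColor(np.ascontiguousarray(b),cv2.COLOR_BGR2HSV)
    m=((hsv[...,1]<40)&(hsv[...,2]>150)).astype(np.uint8);m=cv2.morphologyEx(m,cv2.MORPH_CLOSE,np.ones((3,3)))
    for c,st in blobs(m,60):
        if 150<c[1]<310 and 200<c[0]<430: print(c,st,[onz("top",c,z)[:2].round(4).tolist() for z in (.04,.052,.064,.088)])
if __name__=="__main__":
    s=read_state();print(s["time"],s["ee_pos"],s["ft_force"]);top(sys.argv[1])
    print("wrist B,C,A px",[project("wrist",p,s).round() for p in ((.440,-.062,.052),(.437,.053,.04),(.617,-.185,.088))])
E
python3 chk.py t1
```

```text
6.05 [ 0.43864372 -0.06192093  0.15306287] [ 0.38296751 -0.78937632  0.17217475]
[378.1 159.9] [363 155  29  10 201] [[0.7007, -0.1566], [0.6975, -0.1552], [0.6944, -0.1538], [0.6881, -0.151]]
[278.4 173.5] [246 167  66  14 668] [[0.6611, 0.1404], [0.6583, 0.1392], [0.6555, 0.1381], [0.6499, 0.1359]]
[390.7 184.7] [382 176  18  19 256] [[0.6249, -0.1919], [0.6224, -0.1902], [0.6199, -0.1885], [0.6149, -0.1851]]
[415.  181.5] [407 176  17  12 173] [[0.6342, -0.2647], [0.6316, -0.2624], [0.6291, -0.2601], [0.6239, -0.2555]]
[276.6 192.9] [244 186  67  14 672] [[0.6025, 0.1451], [0.6002, 0.1439], [0.5979, 0.1428], [0.5933, 0.1404]]
[414.4 201. ] [406 196  18  11 184] [[0.5755, -0.2606], [0.5734, -0.2583], [0.5713, -0.256], [0.5672, -0.2515]]
[350.9 233.7] [335 217  40  52 877] [[0.4805, -0.0717], [0.4793, -0.071], [0.478, -0.0703], [0.4754, -0.069]]
[373.1 254.4] [358 218  29  86 815] [[0.42, -0.1349], [0.4192, -0.1337], [0.4185, -0.1325], [0.4169, -0.1301]]
[276.6 242.5] [271 239  12   8  82] [[0.4563, 0.1438], [0.4552, 0.1426], [0.4541, 0.1415], [0.452, 0.1392]]
[305.9 248.7] [300 241  13  18 172] [[0.4379, 0.0589], [0.437, 0.0585], [0.4361, 0.058], [0.4342, 0.0571]]
wrist B,C,A px [array([323., 198.]), array([198., 205.]), array([495., -60.])]
```

```bash
cat > wb.py <<'E'
from h import *
import sys
def wb(z,name=None):
    s=read_state();im=camera("wrist");b=np.ascontiguousarray(im[:,:,::-1])
    if name: cv2.imwrite(f"pics/{name}.png",b)
    hsv=cv2.cvtColor(b,cv2.COLOR_BGR2HSV)
    m=((hsv[...,1]<45)&(hsv[...,2]>125)).astype(np.uint8);m=cv2.morphologyEx(m,cv2.MORPH_CLOSE,np.ones((5,5)))
    for c,st in blobs(m,300): print(c,st,onz("wrist",c,z,s)[:2].round(4))
wb(float(sys.argv[1]),sys.argv[2])
E
python3 wb.py .052 w2
```

```text
[95.1 23.4] [   0    0  188   48 6833] [0.5949 0.1103]
[455.2   4.3] [433   0  47  12 378] [ 0.589  -0.1733]
[537.1  25.5] [ 514    7   48   39 1645] [ 0.5725 -0.2408]
[349.9  64. ] [ 333   44   36   53 1354] [ 0.5485 -0.0901]
[258.7  74. ] [251  46  16  63 851] [ 0.5454 -0.0175]
[321.4 194.3] [ 292  161   60   66 3031] [ 0.4443 -0.0614]
[ 99.2 189.8] [ 82 177  35  27 774] [0.4601 0.1357]
[198.6 203.3] [ 172  176   54   56 2377] [0.4425 0.0467]
[340.3 297.4] [327 284  27  28 664] [ 0.3424 -0.0735]
```

View pics/w2.png

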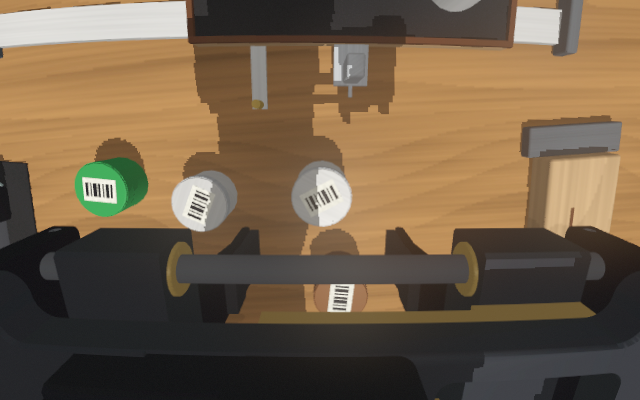

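B's lid is at (321,198) and C's at (198,204), both where expected; A's lid is visible on the bed at top right.

Request:
carry_out(
  deltas=[
    {"hand":70,"dp":[0.005,0.0,0.13],"spin":0},
    {"hand":70,"dp":[0.005,0.0,0.28],"spin":0},
    {"hand":70,"dp":[0.005,0.0,0.43],"spin":0},
    {"hand":70,"dp":[0.005,0.0,0.53],"spin":0},
    {"hand":70,"dp":[0.005,0.0,0.53],"spin":0},
    {"hand":45,"dp":[0.005,0.0,0.53],"spin":0},
    {"hand":45,"dp":[0.005,0.0,0.53],"spin":0},
    {"hand":45,"dp":[0.005,0.0,0.53],"spin":0},
    {"hand":45,"dp":[0.005,0.0,0.53],"spin":0},
    {"hand":45,"dp":[0.005,0.0,0.53],"spin":0},
  ],
)

```text
time: 7.15
ee_pos: [0.4415, -0.0623, 0.0213]
eef_rot: [1.0, -0.029, 0.001, 0.001]
ft_force: [-0.6, 0.5, 7.1]
width: 0.0513
grip_force: 20.0
```

Request:
carry_out(
  deltas=[
    {"hand":45,"dp":[0,0,-0.1],"spin":0},
    {"hand":45,"dp":[0,0,-0.25],"spin":0},
    {"hand":45,"dp":[0.05,0,-0.4],"spin":0},
    {"hand":45,"dp":[0.15,0.01,-0.52],"spin":0},
    {"hand":45,"dp":[0.28,0.03,-0.52],"spin":0},
    {"hand":45,"dp":[0.42,0.06,-0.52],"spin":0},
    {"hand":45,"dp":[0.56,0.09,-0.52],"spin":0},
    {"hand":45,"dp":[0.68,0.112,-0.52],"spin":0},
    {"hand":45,"dp":[0.736,0.112,-0.52],"spin":0},
    {"hand":45,"dp":[0.736,0.112,-0.4],"spin":0},
    {"hand":45,"dp":[0.736,0.112,-0.26],"spin":0},
    {"hand":45,"dp":[0.736,0.112,-0.16],"spin":0},
    {"hand":45,"dp":[0.736,0.112,-0.11],"spin":0},
    {"hand":45,"dp":[0.736,0.112,-0.1],"spin":0},
    {"hand":45,"dp":[0.736,0.112,-0.098],"spin":0},
    {"hand":45,"dp":[0.736,0.112,-0.098],"spin":0},
  ],
)

```text
time: 8.75
ee_pos: [0.623, -0.1007, 0.0456]
eef_rot: [1.0, -0.029, 0.001, 0.0]
ft_force: [-0.5, -0.1, -0.8]
width: 0.0512
grip_force: 20.0
```

Request:
carry_out(
  deltas=[
    {"hand":45,"dp":[0,0,0.003],"spin":0},
    {"hand":66,"dp":[0,0,0.003],"spin":0},
    {"hand":66,"dp":[0,0,0.003],"spin":0},
    {"hand":66,"dp":[0,0,0.003],"spin":0},
    {"hand":66,"dp":[0,0,0.003],"spin":0},
    {"hand":66,"dp":[0,0,-0.1],"spin":0},
    {"hand":66,"dp":[0,0,-0.25],"spin":0},
    {"hand":70,"dp":[-0.1,-0.05,-0.42],"spin":0},
    {"hand":70,"dp":[-0.25,-0.16,-0.42],"spin":0},
    {"hand":70,"dp":[-0.4,-0.3,-0.42],"spin":0},
    {"hand":70,"dp":[-0.55,-0.43,-0.42],"spin":0},
    {"hand":70,"dp":[-0.67,-0.5,-0.42],"spin":0},
    {"hand":70,"dp":[-0.774,-0.57,-0.42],"spin":0},
    {"hand":70,"dp":[-0.774,-0.57,-0.42],"spin":0},
    {"hand":70,"dp":[-0.774,-0.57,-0.42],"spin":0},
  ],
)

```text
time: 10.25
ee_pos: [0.4377, 0.0528, 0.15]
eef_rot: [1.0, -0.029, 0.001, 0.001]
ft_force: [0.6, -0.9, 0.4]
width: 0.0699
grip_force: 0.0
```

```bash
python3 wb.py .04 w3; python3 -c "
from h import *
s=read_state();print(s['time'],s['ee_pos'],project('wrist',(.437,.053,.04),s))"; python3 chk.py t2|grep '3[4-9].\|\[39'
```

```text
[83.1 18.7] [ 76   0  18  41 460] [0.6005 0.2415]
[205.7  12.8] [  95    0  228   30 6049] [0.5944 0.1374]
[381.3  63.4] [373  35  18  64 899] [ 0.5471 -0.0013]
[485.4  56.9] [ 460   35   58   54 2094] [ 0.549  -0.0879]
[323.4 193.2] [ 295  162   58   62 2796] [0.441 0.052]
[218.5 180.7] [201 167  36  28 895] [0.4578 0.1444]
[ 60.5 215.1] [ 47 197  36  41 497] [0.4342 0.3035]
10.3 [0.43804343 0.05240348 0.14984274] [322.23161638 198.03767776]
10.3 [0.43804343 0.05240348 0.14984274] [-0.19150214 -0.27118066 -0.49264628]
[378.1 160. ] [363 155  29  10 199] [[0.7004, -0.1566], [0.6972, -0.1552], [0.6941, -0.1538], [0.6878, -0.151]]
[262.8 172.7] [246 167  35  12 351] [[0.664, 0.1869], [0.6611, 0.1854], [0.6583, 0.1839], [0.6526, 0.1808]]
[360.8 184. ] [352 176  18  18 247] [[0.6275, -0.1033], [0.625, -0.1024], [0.6225, -0.1014], [0.6174, -0.0996]]
[390.7 184.9] [382 176  18  19 254] [[0.6243, -0.1918], [0.6218, -0.1902], [0.6193, -0.1885], [0.6143, -0.1851]]
[414.9 181.4] [407 176  17  11 172] [[0.6345, -0.2644], [0.6319, -0.2621], [0.6293, -0.2598], [0.6242, -0.2552]]
[262.7 191.8] [244 186  41  12 380] [[0.6061, 0.1863], [0.6038, 0.1848], [0.6015, 0.1832], [0.5968, 0.1802]]
[414.4 200.9] [406 196  18  11 181] [[0.5758, -0.2606], [0.5737, -0.2583], [0.5716, -0.256], [0.5675, -0.2515]]
[358.  212.1] [353 206  10  14  90] [[0.5437, -0.0934], [0.5419, -0.0926], [0.5401, -0.0917], [0.5365, -0.09]]
[301.1 237.2] [ 274  214   60   60 1203] [[0.4713, 0.0728], [0.4701, 0.0722], [0.4689, 0.0717], [0.4665, 0.0705]]
[352.6 282.2] [349 277   8  12  76] [[0.3409, -0.0746], [0.3408, -0.0739], [0.3407, -0.0732], [0.3406, -0.0718]]
```

C is in place, and A and B stand on the bed at (0.614,-0.185) and (0.62,-0.10). Next I grasp C and place it.

Request:
carry_out(
  deltas=[
    {"hand":70,"dp":[0.0,0.0,0.13],"spin":0},
    {"hand":70,"dp":[0.0,0.0,0.28],"spin":0},
    {"hand":70,"dp":[0.0,0.0,0.43],"spin":0},
    {"hand":70,"dp":[0.0,0.0,0.54],"spin":0},
    {"hand":70,"dp":[0.0,0.0,0.55],"spin":0},
    {"hand":45,"dp":[0.0,0.0,0.55],"spin":0},
    {"hand":45,"dp":[0.0,0.0,0.55],"spin":0},
    {"hand":45,"dp":[0.0,0.0,0.55],"spin":0},
    {"hand":45,"dp":[0.0,0.0,0.55],"spin":0},
    {"hand":45,"dp":[0.0,0.0,0.55],"spin":0},
  ],
)

```text
time: 11.35
ee_pos: [0.4387, 0.0527, 0.0133]
eef_rot: [1.0, -0.029, 0.001, 0.0]
ft_force: [-0.9, -0.9, 8.1]
width: 0.0511
grip_force: 20.0
```

Request:
carry_out(
  deltas=[
    {"hand":45,"dp":[0,0,-0.1],"spin":0},
    {"hand":45,"dp":[0,0,-0.25],"spin":0},
    {"hand":45,"dp":[0.05,0,-0.4],"spin":0},
    {"hand":45,"dp":[0.15,0.03,-0.55],"spin":0},
    {"hand":45,"dp":[0.28,0.08,-0.55],"spin":0},
    {"hand":45,"dp":[0.42,0.13,-0.55],"spin":0},
    {"hand":45,"dp":[0.56,0.18,-0.55],"spin":0},
    {"hand":45,"dp":[0.68,0.23,-0.55],"spin":0},
    {"hand":45,"dp":[0.775,0.23,-0.55],"spin":0},
    {"hand":45,"dp":[0.775,0.23,-0.42],"spin":0},
    {"hand":45,"dp":[0.775,0.23,-0.28],"spin":0},
    {"hand":45,"dp":[0.775,0.23,-0.17],"spin":0},
    {"hand":45,"dp":[0.775,0.23,-0.11],"spin":0},
    {"hand":45,"dp":[0.775,0.23,-0.1],"spin":0},
    {"hand":45,"dp":[0.775,0.23,-0.098],"spin":0},
    {"hand":45,"dp":[0.775,0.23,-0.098],"spin":0},
  ],
)

```text
time: 12.95
ee_pos: [0.6282, -0.0158, 0.0377]
eef_rot: [1.0, -0.029, 0.001, 0.0]
ft_force: [-0.1, -0.3, -0.3]
width: 0.0516
grip_force: 20.0
```

Request:
carry_out(
  deltas=[
    {"hand":45,"dp":[0,0,0.002],"spin":0},
    {"hand":66,"dp":[0,0,0.002],"spin":0},
    {"hand":66,"dp":[0,0,0.002],"spin":0},
    {"hand":66,"dp":[0,0,0.002],"spin":0},
    {"hand":66,"dp":[0,0,0.002],"spin":0},
    {"hand":66,"dp":[0,0,-0.1],"spin":0},
    {"hand":66,"dp":[0,0,-0.25],"spin":0},
    {"hand":66,"dp":[0,0.0,-0.42],"spin":0},
    {"hand":60,"dp":[-0.1,0.1,-0.5],"spin":0},
    {"hand":60,"dp":[-0.2,0.22,-0.5],"spin":0},
    {"hand":60,"dp":[-0.305,0.33,-0.5],"spin":0},
    {"hand":60,"dp":[-0.305,0.33,-0.5],"spin":0},
    {"hand":60,"dp":[-0.305,0.33,-0.5],"spin":0},
  ],
)

```text
time: 14.25
ee_pos: [0.5463, -0.0945, 0.1618]
eef_rot: [1.0, -0.03, 0.0, 0.0]
ft_force: [0.7, 1.0, -0.2]
width: 0.0601
grip_force: 0.0
```

Run:
```python
from h import *
s=read_state();np.save("w4.npy",s);print(s["time"],s["ee_pos"])
w=camera("wrist")[:,:,::-1];t=camera("top")[:,:,::-1]
cv2.imwrite("pics/w4.png",w);cv2.imwrite("pics/t4.png",t)
a=cv2.resize(t[160:235,190:440],(800,240),interpolation=2);b=np.zeros((360,800,3),np.uint8);b[:,:576]=cv2.resize(w,(576,360))
cv2.imwrite("pics/c4.png",np.vstack([a,b]))
```

```text
14.25 [ 0.54633188 -0.09454504  0.1618491 ]
```

View pics/c4.png

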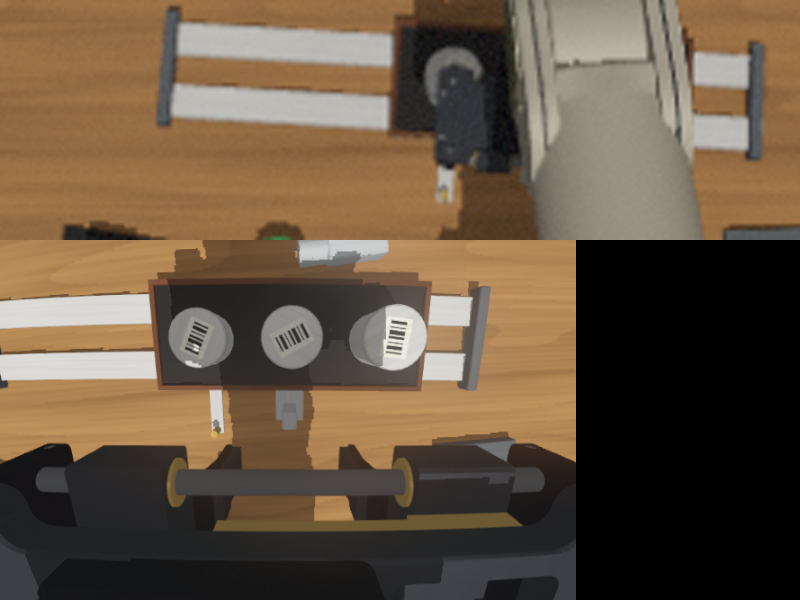

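All three tins stand on the bed; in the wrist view (scaled 0.9) their lids are at (198,97), (292,97) and (397,97), the post at (289,170) and the pin at (215,190).

Run:
```python
from h import *
s=np.load("w4.npy",allow_pickle=True).item()
im=cv2.imread("pics/w4.png")
print(project("wrist",(.547,-.094,.065),s))
for n,p,z in [("C",(220,108),.064),("B",(324,108),.076),("A",(441,108),.088),("pin",(239,211),.022)]: print(n,onz("wrist",p,z,s))
hsv=cv2.cvtColor(im,cv2.COLOR_BGR2HSV);x=hsv[175:225,215:350]
m=(x[...,1]>130)&(x[...,0]>18)&(x[...,0]<35)
for c,st in blobs(m,8):print("gold",c+[215,175],st)
g=((x[...,1]<50)&(x[...,2]>60)&(x[...,2]<250));
for c,st in blobs(g,50):print("grey",c+[215,175],st[:4]+[215,175,0,0],st[4])
cv2.imwrite("pics/c5.png",cv2.resize(im[150:240,200:360],(800,450),interpolation=2))
```

```text
[322.15808486 199.86800768]
C [ 0.627991   -0.01651408  0.064     ]
B [ 0.62221299 -0.09988676  0.076     ]
A [ 0.61739575 -0.18535207  0.088     ]
pin [ 0.52896901 -0.00891352  0.022     ]
gold [238.8 213.7] [19 33 11 12 84]
grey [241.  192.3] [233 175  16  39] 487
grey [321.3 190.2] [306 175  31  36] 929
```

View pics/c5.png

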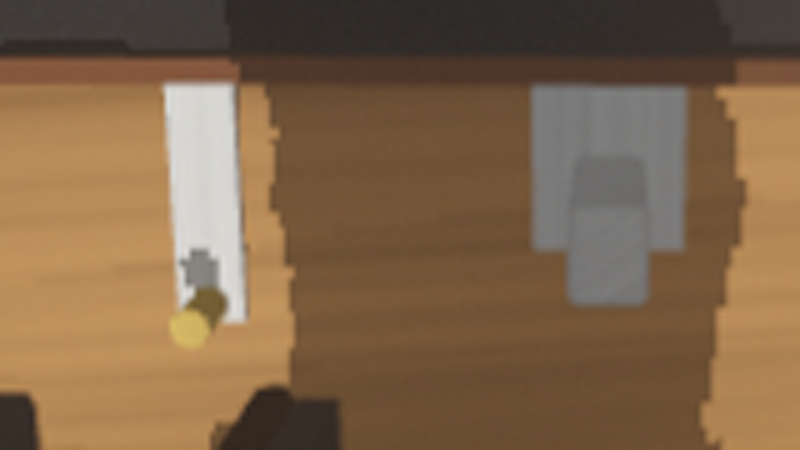

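Request:
carry_out(
  deltas=[
    {"hand":50,"dp":[0.003,0,0.12],"spin":0},
    {"hand":50,"dp":[0.003,0,0.25],"spin":0},
    {"hand":50,"dp":[0.003,0,0.38],"spin":0},
    {"hand":50,"dp":[0.003,0,0.47],"spin":0},
    {"hand":50,"dp":[0.003,0,0.48],"spin":0},
    {"hand":8,"dp":[0.003,0,0.48],"spin":0},
    {"hand":8,"dp":[0.003,0,0.48],"spin":0},
    {"hand":8,"dp":[0.003,0,0.48],"spin":0},
    {"hand":8,"dp":[0.003,0,0.48],"spin":0},
    {"hand":8,"dp":[0.003,0,0.48],"spin":0},
    {"hand":8,"dp":[0.003,0,0.48],"spin":0},
    {"hand":8,"dp":[0.003,0,0.48],"spin":0},
  ],
)

```text
time: 15.55
ee_pos: [0.5476, -0.0939, 0.042]
eef_rot: [1.0, -0.029, 0.0, 0.0]
ft_force: [-1.4, -1.1, 4.9]
width: 0.0137
grip_force: 20.0
```

Request:
carry_out(
  deltas=[
    {"hand":8,"dp":[0,-0.005,0],"spin":0},
    {"hand":8,"dp":[0,-0.015,0],"spin":0},
    {"hand":8,"dp":[0,-0.03,0],"spin":0},
    {"hand":8,"dp":[0,-0.05,0],"spin":0},
    {"hand":8,"dp":[0,-0.07,0],"spin":0},
    {"hand":8,"dp":[0,-0.09,0],"spin":0},
    {"hand":8,"dp":[0,-0.115,0],"spin":0},
    {"hand":8,"dp":[0,-0.14,0],"spin":0},
    {"hand":8,"dp":[0,-0.165,0],"spin":0},
    {"hand":8,"dp":[0,-0.19,0],"spin":0},
    {"hand":8,"dp":[0,-0.215,0],"spin":0},
    {"hand":8,"dp":[0,-0.24,0],"spin":0},
    {"hand":8,"dp":[0,-0.265,0],"spin":0},
    {"hand":8,"dp":[0,-0.285,0],"spin":0},
    {"hand":8,"dp":[0,-0.305,0],"spin":0},
    {"hand":8,"dp":[0,-0.32,0],"spin":0},
    {"hand":8,"dp":[0,-0.33,0],"spin":0},
    {"hand":8,"dp":[0,-0.335,0],"spin":0},
    {"hand":8,"dp":[0,-0.337,0],"spin":0},
    {"hand":8,"dp":[0,-0.337,0],"spin":0},
  ],
)

```text
time: 17.55
ee_pos: [0.5531, -0.0096, 0.042]
eef_rot: [1.0, -0.029, 0.001, 0.0]
ft_force: [3.7, -2.8, 4.9]
width: 0.0139
grip_force: 20.0
```

Request:
carry_out(
  deltas=[
    {"hand":40,"dp":[0,0,0],"spin":0},
    {"hand":40,"dp":[0,0,0],"spin":0},
    {"hand":40,"dp":[0,0,0],"spin":0},
    {"hand":40,"dp":[0,0,-0.1],"spin":0},
    {"hand":60,"dp":[0,0,-0.25],"spin":0},
    {"hand":60,"dp":[0,0,-0.4],"spin":0},
    {"hand":60,"dp":[-0.1,0,-0.55],"spin":0},
    {"hand":60,"dp":[-0.2,0,-0.64],"spin":0},
    {"hand":60,"dp":[-0.2,0,-0.64],"spin":0},
    {"hand":60,"dp":[-0.2,0,-0.64],"spin":0},
  ],
)

```text
time: 18.55
ee_pos: [0.5022, -0.0071, 0.2016]
eef_rot: [1.0, -0.029, 0.0, 0.001]
ft_force: [0.0, 0.1, -0.4]
width: 0.0599
grip_force: 0.0
```

Run:
```python
from h import *
s=read_state();np.save("w5.npy",s);print(s["time"],s["ee_pos"])
w=camera("wrist")[:,:,::-1];t=camera("top")[:,:,::-1]
cv2.imwrite("pics/w5.png",w);cv2.imwrite("pics/t5.png",t)
a=cv2.resize(t[160:310,190:440],(600,360),interpolation=2);b=cv2.resize(w[0:260],(600,240))
cv2.imwrite("pics/c6.png",np.vstack([a,b]))
go((.3958,.3115,.20),-.15)
```

```text
18.55 [ 0.50223663 -0.00705132  0.20155785]
dp [-0.499 -1.247  0.003] spin 0.029 yaw0 -0.058
```

View pics/c6.png

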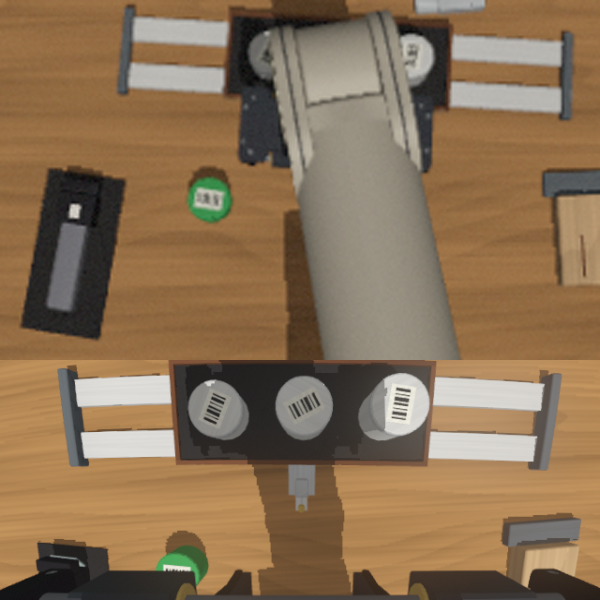

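The carriage is at the station: the pointer and pin coincide near (301,505), and the three tins stand upright. The scanner looks unmoved on its mat.

Run:
```python
from h import *
s=np.load("w5.npy",allow_pickle=True).item()
im=cv2.imread("pics/w5.png");k=640/600
for n,p,z in [("C",(214,408-360),.064),("B",(304,405-360),.076),("A",(406,404-360),.088)]: print(n,onz("wrist",(p[0]*k,p[1]*260/240),z,s))
hsv=cv2.cvtColor(im,cv2.COLOR_BGR2HSV);x=hsv[125:185,290:350]
m=(x[...,1]>100)&(x[...,0]>18)&(x[...,0]<35)&(x[...,2]>90)
for c,st in blobs(m,8):
    p=c+[290,125];print("gold",p,st,onz("wrist",p,.022,s))
cv2.imwrite("pics/c7.png",cv2.resize(im[105:185,260:380],(480,320),interpolation=2))
```

```text
C [0.63361641 0.0698762  0.064     ]
B [ 0.62826582 -0.01570455  0.076     ]
A [ 0.62251512 -0.10498456  0.088     ]
gold [321.  160.6] [28 32  7  8 47] [ 0.52524731 -0.00670322  0.022     ]
```

View pics/c7.png

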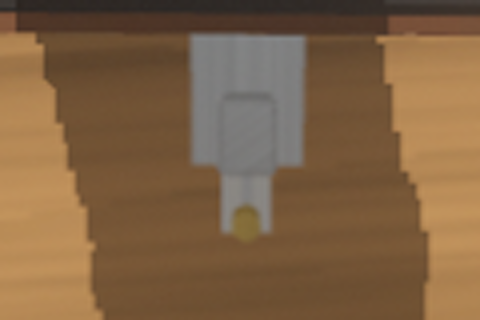

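Request:
carry_out(
  deltas=[
    {"hand":70,"dp":[-0.04,-0.1,0],"spin":0.0},
    {"hand":70,"dp":[-0.08,-0.2,0],"spin":0.01},
    {"hand":70,"dp":[-0.13,-0.32,0],"spin":0.02},
    {"hand":70,"dp":[-0.19,-0.47,0],"spin":0.029},
    {"hand":70,"dp":[-0.25,-0.62,0],"spin":0.029},
    {"hand":70,"dp":[-0.31,-0.77,0],"spin":0.029},
    {"hand":70,"dp":[-0.39,-0.92,0],"spin":0.029},
    {"hand":70,"dp":[-0.46,-1.0,0],"spin":0.029},
    {"hand":70,"dp":[-0.499,-1.0,0],"spin":0.029},
    {"hand":70,"dp":[-0.499,-1.0,0],"spin":0.029},
    {"hand":70,"dp":[-0.499,-1.0,0],"spin":0.029},
  ],
)

```text
time: 19.75
ee_pos: [0.3931, 0.2489, 0.2011]
eef_rot: [0.997, -0.075, -0.0, 0.0]
ft_force: [-0.3, -0.4, -0.3]
width: 0.07
grip_force: 0.0
```

The brass pin sits on the post/pointer axis at (246,222) in the crop, so the carriage is aligned. Now I look at the scanner.

Request:
carry_out(
  deltas=[
    {"hand":70,"dp":[0,-0.12,0],"spin":0},
    {"hand":70,"dp":[0.0,-0.25,0],"spin":0},
    {"hand":70,"dp":[0,-0.25,0],"spin":0},
    {"hand":70,"dp":[0,-0.25,0],"spin":0},
  ],
)

```text
time: 20.15
ee_pos: [0.402, 0.3119, 0.2009]
eef_rot: [0.997, -0.075, -0.001, 0.0]
ft_force: [0.5, -0.6, -0.0]
width: 0.0697
grip_force: 0.0
```

Run:
```python
from h import *
s=read_state();np.save("w6.npy",s);print(s["time"],s["ee_pos"],s["eef_rot"])
w=camera("wrist")[:,:,::-1];cv2.imwrite("pics/w6.png",w)
```

```text
20.15 [0.40198162 0.3119419  0.20091359] [ 9.97216635e-01 -7.45556336e-02 -6.61252087e-04  5.56412408e-05]
```

View pics/w6.png

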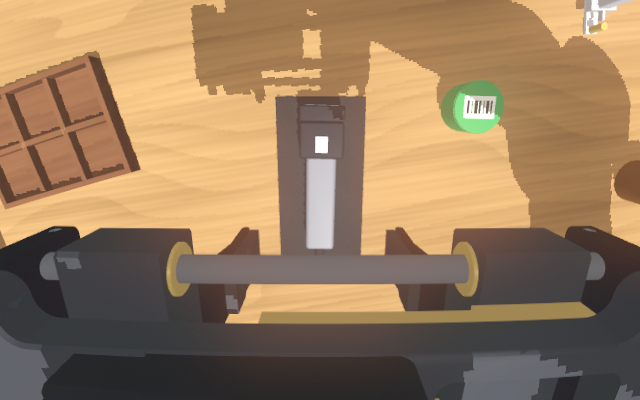

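Scanner handle spans (321,158) to (319,248) in the picture, nearly along tool x, with the head above at rows 105–158.

Run:
```python
from h import *
s=np.load("w6.npy",allow_pickle=True).item()
a=onz("wrist",(321,158),.039,s);b=onz("wrist",(319.2,248),.031,s);d=(a-b)[:2];L=np.linalg.norm(d);yaw=np.arctan2(d[1],d[0])
print(a,b,L,yaw); o1=b[:2]+.075*d/L;o2=a[:2]-.035*d/L;print(o1,o2)
m=[onz("wrist",p,.003,s)[:2] for p in ((276,97),(366,97),(277,255),(362,255))];print("mat",m)
o=(o1+o2)/2;go((*o,.2),yaw,s)
```

```text
[0.42961243 0.30963949 0.039     ] [0.32723642 0.32719759 0.031     ] 0.10387076214868586 -0.16985346529790551
[0.40115713 0.31451974] [0.3951161  0.31555582]
mat [array([0.49897049, 0.34933891]), array([0.48426564, 0.25147333]), array([0.3134719, 0.3828607]), array([0.2977417 , 0.27789211])]
dp [-0.017 -0.01   0.004] spin 0.007 yaw0 -0.149
```

Request:
carry_out(
  deltas=[
    {"hand":60,"dp":[-0.017,-0.01,0.15],"spin":0.004},
    {"hand":60,"dp":[-0.017,-0.01,0.3],"spin":0.004},
    {"hand":60,"dp":[-0.017,-0.01,0.45],"spin":0.004},
    {"hand":60,"dp":[-0.017,-0.01,0.6],"spin":0.004},
    {"hand":60,"dp":[-0.017,-0.01,0.7],"spin":0.004},
    {"hand":60,"dp":[-0.017,-0.01,0.75],"spin":0.004},
    {"hand":60,"dp":[-0.017,-0.01,0.775],"spin":0.004},
    {"hand":60,"dp":[-0.017,-0.01,0.775],"spin":0.004},
    {"hand":24,"dp":[-0.017,-0.01,0.775],"spin":0.004},
    {"hand":24,"dp":[-0.017,-0.01,0.775],"spin":0.004},
    {"hand":24,"dp":[-0.017,-0.01,0.775],"spin":0.004},
    {"hand":24,"dp":[-0.017,-0.01,0.775],"spin":0.004},
    {"hand":24,"dp":[-0.017,-0.01,0.775],"spin":0.004},
    {"hand":24,"dp":[-0.017,-0.01,0.775],"spin":0.004},
    {"hand":24,"dp":[-0.017,-0.01,0.775],"spin":0.004},
  ],
  force=40,
)

```text
time: 21.7
ee_pos: [0.3981, 0.315, 0.0081]
eef_rot: [0.997, -0.081, 0.0, -0.0]
ft_force: [-0.6, -2.0, 5.3]
width: 0.0317
grip_force: 40.0
```

Request:
carry_out(
  deltas=[
    {"hand":24,"dp":[0,0,-0.05],"spin":0},
    {"hand":24,"dp":[0,0,-0.15],"spin":0},
    {"hand":24,"dp":[0,0,-0.3],"spin":0},
    {"hand":24,"dp":[0,0,-0.45],"spin":0},
    {"hand":24,"dp":[0,0,-0.6],"spin":0},
    {"hand":24,"dp":[0,0,-0.7],"spin":0},
    {"hand":24,"dp":[0,0,-0.7],"spin":0},
    {"hand":24,"dp":[0,0,-0.7],"spin":0},
  ],
)

```text
time: 22.5
ee_pos: [0.3976, 0.315, 0.1829]
eef_rot: [0.997, -0.081, 0.0, -0.0]
ft_force: [-0.3, 0.5, -3.6]
width: 0.0319
grip_force: 40.0
```

Run:
```python
from h import *
s=read_state();np.save("w7.npy",s);print(s["time"],s["ee_pos"],s["eef_rot"],s["ft_force"],s["torque"])
w=camera("wrist")[:,:,::-1];t=camera("top")[:,:,::-1];sc=camera("scene")[:,:,::-1]
for n,i in(("w7",w),("t7",t),("s7",sc)): cv2.imwrite(f"pics/{n}.png",i)
a=np.hstack([cv2.resize(sc,(400,250)),cv2.resize(t,(400,250))])
b=np.zeros((350,800,3),np.uint8);b[:,:560]=cv2.resize(w,(560,350));cv2.imwrite("pics/c8.png",np.vstack([a,b]))
```

```text
22.5 [0.39762677 0.3149733  0.1828569 ] [ 9.96735746e-01 -8.07329916e-02  1.83445934e-04 -6.14804266e-05] [-0.33660152  0.4632765  -3.56249834] [ 0.03591579  0.06173485 -0.01601234]
```

View pics/c8.png

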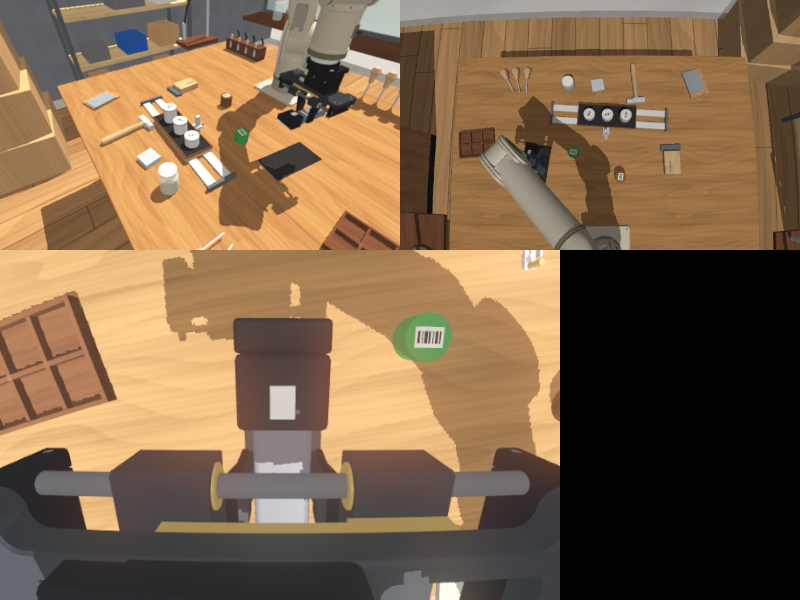

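The scanner is firmly held (head edge at (283,430) in the composite), the mat is empty, and the tins still stand on the bed.

Run:
```python
from h import *
s=np.load("w7.npy",allow_pickle=True).item();Rt=Rn.from_quat(s["eef_rot"]).as_matrix()
for p,h in(((323.5,206),.036),((270,206),.036),((377,206),.036),((268,115),.036),((380,115),.036)):
    P=onz("wrist",p,s["ee_pos"][2]-.0051+h,s);print(p,(Rt.T@(P-s["ee_pos"])).round(4))
b=cv2.imread("pics/t7.png");hsv=cv2.cvtColor(b,cv2.COLOR_BGR2HSV)
m=((hsv[...,1]<40)&(hsv[...,2]>150)).astype(np.uint8)
m=cv2.morphologyEx(m,cv2.MORPH_CLOSE,np.ones((3,3)))
for c,st in blobs(m,100):
    if 160<c[1]<225: print(c,st,[onz("top",c,z)[:2].round(4).tolist() for z in (.064,.076,.088)])
L={"A":(.6235,-.101,.088),"B":(.6285,-.0164,.076),"C":(.6337,.0685,.064)}
for n,l in L.items():
    for yaw in(-.059,):
        d=np.array([np.cos(yaw),np.sin(yaw)]);q=np.array(l[:2])-.142*d
        z=l[2]-.008+.064+.0051
        print(n,q,z);go((*q,z),yaw,s)
```

```text
(323.5, 206) [ 0.0319 -0.0001 -0.0309]
(270, 206) [ 0.0318 -0.0235 -0.0309]
(377, 206) [ 0.0319  0.0232 -0.0309]
(268, 115) [ 0.0703 -0.0227 -0.0309]
(380, 115) [ 0.0703  0.0228 -0.0309]
[264.9 172.7] [246 167  39  12 395] [[0.6582, 0.1777], [0.6554, 0.1762], [0.6526, 0.1748]]
[302.2 181.7] [294 173  17  18 243] [[0.6305, 0.0686], [0.6279, 0.0681], [0.6253, 0.0676]]
[331.4 182.4] [323 174  18  18 253] [[0.6278, -0.0161], [0.6252, -0.0159], [0.6227, -0.0157]]
[361.1 183.2] [353 175  17  18 249] [[0.6249, -0.1024], [0.6223, -0.1014], [0.6198, -0.1005]]
[400.6 180.6] [378 175  46  13 461] [[0.6319, -0.2179], [0.6293, -0.2159], [0.6267, -0.214]]
[268.1 191.9] [249 187  34  12 283] [[0.601, 0.1675], [0.5987, 0.1661], [0.5964, 0.1647]]
[400.5 200.1] [378 194  46  13 468] [[0.5743, -0.2156], [0.5722, -0.2136], [0.5701, -0.2117]]
[329.3 210.7] [324 204  11  19 111] [[0.5448, -0.0093], [0.5429, -0.0092], [0.5411, -0.009]]
A [ 0.48174708 -0.09262686] 0.14909999999999998
dp [0.594 1.555 0.135] spin -0.033 yaw0 -0.162
B [ 0.48674708 -0.00802686] 0.1371
dp [0.56  1.218 0.183] spin -0.033 yaw0 -0.162
C [0.49194708 0.07687314] 0.1251
dp [0.526 0.879 0.231] spin -0.033 yaw0 -0.162
```

Request:
carry_out(
  deltas=[
    {"hand":24,"dp":[0.03,0.08,0],"spin":0},
    {"hand":24,"dp":[0.07,0.2,0],"spin":0},
    {"hand":24,"dp":[0.11,0.34,0],"spin":0},
    {"hand":24,"dp":[0.16,0.48,0],"spin":0},
    {"hand":24,"dp":[0.21,0.62,0],"spin":0},
    {"hand":24,"dp":[0.25,0.76,0],"spin":0},
    {"hand":24,"dp":[0.3,0.9,0],"spin":0},
  ],
)

```text
time: 23.35
ee_pos: [0.4348, 0.0793, 0.1818]
eef_rot: [0.997, -0.081, -0.001, 0.0]
ft_force: [0.5, -0.0, -2.1]
width: 0.0317
grip_force: 40.0
```

Request:
carry_out(
  deltas=[
    {"hand":24,"dp":[0.05,0.14,0],"spin":-0.01},
    {"hand":24,"dp":[0.1,0.28,0],"spin":-0.02},
    {"hand":24,"dp":[0.15,0.4,0.03],"spin":-0.033},
    {"hand":24,"dp":[0.2,0.5,0.06],"spin":-0.033},
    {"hand":24,"dp":[0.25,0.58,0.09],"spin":-0.033},
    {"hand":24,"dp":[0.29,0.64,0.12],"spin":-0.033},
    {"hand":24,"dp":[0.298,0.655,0.135],"spin":-0.033},
    {"hand":24,"dp":[0.298,0.655,0.135],"spin":-0.033},
    {"hand":24,"dp":[0.298,0.655,0.135],"spin":-0.033},
  ],
)

```text
time: 24.25
ee_pos: [0.4823, -0.0917, 0.1488]
eef_rot: [1.0, -0.029, -0.0, -0.0]
ft_force: [-0.0, 0.9, -2.4]
width: 0.0313
grip_force: 40.0
```

Run:
```python
from h import *
s=read_state();np.save("w8.npy",s);print(s["time"],s["ee_pos"],s["eef_rot"])
w=camera("wrist")[:,:,::-1];cv2.imwrite("pics/w8.png",w)
L={"A":(.622,-.101,.088),"B":(.627,-.0164,.076),"C":(.632,.0685,.064)}
Rt=Rn.from_quat(s["eef_rot"]).as_matrix()
for n,l in L.items():
    t=Rt.T@(np.array(l)-s["ee_pos"]);print(n,project("wrist",l,s).round(),"tool",t.round(4),"want .139 0 ",)
go((.4825,-.0926,.149),-.059)
```

```text
24.25 [ 0.48233665 -0.09166643  0.14877241] [ 9.99591978e-01 -2.85589869e-02 -4.82803732e-04 -1.66947861e-04]
A [325.   5.] tool [0.14   0.0014 0.0606] want .139 0 
B [202.  13.] tool [ 0.1402 -0.0834  0.0727] want .139 0 
C [97. 23.] tool [ 0.1404 -0.1684  0.0847] want .139 0 
dp [-0.     0.004  0.   ] spin 0.001 yaw0 -0.057
```

View pics/w8.png

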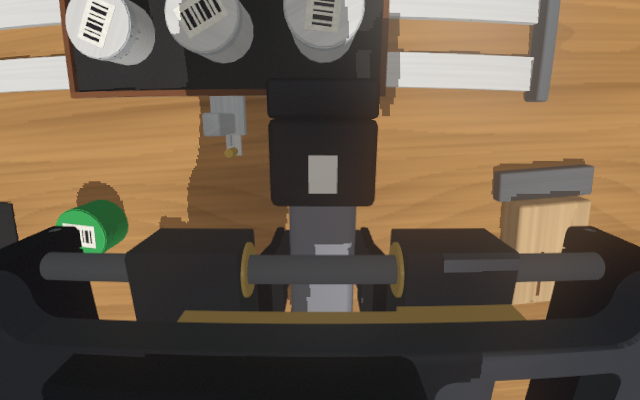

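A's label is at (323,8), straight ahead of the scanner head and matching the projection; B's (202,12) and C's (97,22) match too. I hold here.

Request:
carry_out(
  deltas=[
    {"dp":[0,0.004,0]},
    {"dp":[0,0.004,0]},
    {"dp":[0,0.004,0]},
    {"dp":[0,0.004,0]},
    {"dp":[0,0.004,0]},
    {"dp":[0,0.004,0]},
    {"dp":[0,0.004,0]},
    {"dp":[0,0.004,0]},
    {"dp":[0,0.004,0]},
    {"dp":[0,0.004,0]},
    {"dp":[0,0.004,0]},
    {"dp":[0,0.004,0]},
    {"dp":[0,0.004,0]},
    {"dp":[0,0.004,0]},
    {"dp":[0,0.004,0]},
    {"dp":[0,0.004,0]},
    {"dp":[0,0.004,0]},
    {"dp":[0,0.004,0]},
    {"dp":[0,0.004,0]},
    {"dp":[0,0.004,0]},
  ],
)

```text
schema error: expected keys hand, dp, spin
```

Request:
carry_out(
  deltas=[
    {"hand":24,"spin":0,"dp":[0,0.004,0]},
    {"hand":24,"spin":0,"dp":[0,0.004,0]},
    {"hand":24,"spin":0,"dp":[0,0.004,0]},
    {"hand":24,"spin":0,"dp":[0,0.004,0]},
    {"hand":24,"spin":0,"dp":[0,0.004,0]},
    {"hand":24,"spin":0,"dp":[0,0.004,0]},
    {"hand":24,"spin":0,"dp":[0,0.004,0]},
    {"hand":24,"spin":0,"dp":[0,0.004,0]},
    {"hand":24,"spin":0,"dp":[0,0.004,0]},
    {"hand":24,"spin":0,"dp":[0,0.004,0]},
    {"hand":24,"spin":0,"dp":[0,0.004,0]},
    {"hand":24,"spin":0,"dp":[0,0.004,0]},
    {"hand":24,"spin":0,"dp":[0,0.004,0]},
    {"hand":24,"spin":0,"dp":[0,0.004,0]},
    {"hand":24,"spin":0,"dp":[0,0.004,0]},
    {"hand":24,"spin":0,"dp":[0,0.004,0]},
    {"hand":24,"spin":0,"dp":[0,0.004,0]},
    {"hand":24,"spin":0,"dp":[0,0.004,0]},
    {"hand":24,"spin":0,"dp":[0,0.004,0]},
    {"hand":24,"spin":0,"dp":[0,0.004,0]},
  ],
)

```text
time: 26.3
ee_pos: [0.4827, -0.0937, 0.149]
eef_rot: [1.0, -0.029, -0.0, 0.0]
ft_force: [-0.1, -0.2, -2.2]
width: 0.0316
grip_force: 40.0
```

Request:
carry_out(
  deltas=[
    {"hand":24,"spin":0,"dp":[0,0,0]},
    {"hand":24,"spin":0,"dp":[0,0,0]},
    {"hand":24,"spin":0,"dp":[0,0,0]},
    {"hand":24,"spin":0,"dp":[0,0,0]},
    {"hand":24,"spin":0,"dp":[0,0,0]},
    {"hand":24,"spin":0,"dp":[0,0,0]},
    {"hand":24,"spin":0,"dp":[0,0,0]},
    {"hand":24,"spin":0,"dp":[0,0,0]},
    {"hand":24,"spin":0,"dp":[0,0,0]},
    {"hand":24,"spin":0,"dp":[0,0,0]},
    {"hand":24,"spin":0,"dp":[0,0,0]},
    {"hand":24,"spin":0,"dp":[0,-0.08,0]},
    {"hand":24,"spin":0,"dp":[0,-0.18,0.02]},
    {"hand":24,"spin":0,"dp":[0,-0.27,0.04]},
    {"hand":24,"spin":0,"dp":[0.004,-0.336,0.048]},
    {"hand":24,"spin":0,"dp":[0.004,-0.336,0.048]},
    {"hand":24,"spin":0,"dp":[0.004,-0.336,0.048]},
    {"hand":24,"spin":0,"dp":[0.004,-0.336,0.048]},
  ],
)

```text
time: 28.1
ee_pos: [0.4886, -0.011, 0.1372]
eef_rot: [1.0, -0.03, 0.0, 0.0]
ft_force: [-0.3, -0.2, -1.9]
width: 0.0317
grip_force: 40.0
```

```bash
cat > lab.py <<'E'
from h import *
s=read_state();w=np.ascontiguousarray(camera("wrist")[:,:,::-1]);cv2.imwrite("pics/wl.png",w)
print(s["time"],s["ee_pos"])
L={"A":(.622,-.101,.088),"B":(.627,-.0164,.076),"C":(.632,.0685,.064)}
Rt=Rn.from_quat(s["eef_rot"]).as_matrix()
for n,l in L.items():
    t=Rt.T@(np.array(l)-s["ee_pos"]);print(n,project("wrist",l,s).round(),"tool",t.round(4))
hsv=cv2.cvtColor(w,cv2.COLOR_BGR2HSV);m=((hsv[...,1]<60)&(hsv[...,2]>170)).astype(np.uint8);m=cv2.morphologyEx(m,cv2.MORPH_CLOSE,np.ones((5,5)))
for c,st in blobs(m[:70],300):print(c,st)
E
python3 lab.py
```

```text
28.1 [ 0.48855975 -0.01102072  0.13715663]
A [456.   4.] tool [0.1385 0.0819 0.0492]
B [319.   8.] tool [ 0.1385 -0.0029  0.0612]
C [196.  16.] tool [ 0.1384 -0.0879  0.0731]
[80.   9.7] [  25    0  117   24 2314]
[181.5  18.4] [ 159    0   50   52 1463]
[351.  14.] [343   0  15  37 325]
[509.3  15.9] [ 412    0  215   49 6318]
[92.3 61.5] [  32   52  115   18 1804]
[545.7  62.7] [ 486   53  135   17 1745]
```

Request:
carry_out(
  deltas=[
    {"hand":24,"spin":0,"dp":[0,-0.008,0]},
    {"hand":24,"spin":0,"dp":[0,-0.008,0]},
    {"hand":24,"spin":0,"dp":[0,-0.008,0]},
    {"hand":24,"spin":0,"dp":[0,-0.008,0]},
    {"hand":24,"spin":0,"dp":[0,-0.008,0]},
    {"hand":24,"spin":0,"dp":[0,-0.008,0]},
    {"hand":24,"spin":0,"dp":[0,-0.008,0]},
    {"hand":24,"spin":0,"dp":[0,-0.008,0]},
    {"hand":24,"spin":0,"dp":[0,-0.008,0]},
    {"hand":24,"spin":0,"dp":[0,-0.008,0]},
    {"hand":24,"spin":0,"dp":[0,-0.008,0]},
    {"hand":24,"spin":0,"dp":[0,-0.008,0]},
    {"hand":24,"spin":0,"dp":[0,-0.008,0]},
    {"hand":24,"spin":0,"dp":[0,-0.008,0]},
    {"hand":24,"spin":0,"dp":[0,-0.008,0]},
    {"hand":24,"spin":0,"dp":[0,-0.008,0]},
    {"hand":24,"spin":0,"dp":[0,-0.008,0]},
    {"hand":24,"spin":0,"dp":[0,-0.008,0]},
    {"hand":24,"spin":0,"dp":[0,-0.008,0]},
    {"hand":24,"spin":0,"dp":[0,-0.008,0]},
  ],
)

```text
time: 30.15
ee_pos: [0.4887, -0.008, 0.137]
eef_rot: [1.0, -0.029, 0.0, 0.0]
ft_force: [0.4, 0.6, -2.3]
width: 0.0319
grip_force: 40.0
```

Request:
carry_out(
  deltas=[
    {"hand":24,"spin":0,"dp":[0,0,0]},
    {"hand":24,"spin":0,"dp":[0,0,0]},
    {"hand":24,"spin":0,"dp":[0,0,0]},
    {"hand":24,"spin":0,"dp":[0,0,0]},
    {"hand":24,"spin":0,"dp":[0,0,0]},
    {"hand":24,"spin":0,"dp":[0,0,0]},
    {"hand":24,"spin":0,"dp":[0,0,0]},
    {"hand":24,"spin":0,"dp":[0,0,0]},
    {"hand":24,"spin":0,"dp":[0,0,0]},
    {"hand":24,"spin":0,"dp":[0,0,0]},
    {"hand":24,"spin":0,"dp":[0,0,0]},
    {"hand":24,"spin":0,"dp":[0,0,0]},
    {"hand":24,"spin":0,"dp":[0,-0.08,0]},
    {"hand":24,"spin":0,"dp":[0,-0.18,0.02]},
    {"hand":24,"spin":0,"dp":[0,-0.27,0.04]},
    {"hand":24,"spin":0,"dp":[0,-0.34,0.048]},
    {"hand":24,"spin":0,"dp":[0,-0.34,0.048]},
    {"hand":24,"spin":0,"dp":[0,-0.34,0.048]},
    {"hand":24,"spin":0,"dp":[0,-0.34,0.048]},
  ],
)

```text
time: 32.05
ee_pos: [0.4937, 0.0759, 0.1251]
eef_rot: [1.0, -0.03, 0.0, 0.0]
ft_force: [-0.9, -0.2, -1.9]
width: 0.0322
grip_force: 40.0
```

```bash
python3 lab.py
```

```text
32.05 [0.49373293 0.07589497 0.12512697]
A [600.   7.] tool [0.1385 0.169  0.0372]
B [459.   4.] tool [0.1385 0.0842 0.0492]
C [322.   8.] tool [ 0.1385 -0.0008  0.0612]
[163.    5.4] [ 106    0  121   15 1403]
[455.7  21. ] [ 416    0   82   56 3189]
[597.4  21.5] [ 558    0   82   52 3263]
[147.5  58.4] [ 111   47   73   23 1549]
[616.1  63.4] [595  56  45  14 543]
```

Run:
```python
from h import *
w=cv2.imread("pics/wl.png");hsv=cv2.cvtColor(w,cv2.COLOR_BGR2HSV);m=(hsv[...,1]<60)&(hsv[...,2]>100);m[:,:250]=0;m[:,400:]=0
m=cv2.morphologyEx(m.astype(np.uint8),cv2.MORPH_CLOSE,np.ones((5,5)))
for c,st in blobs(m[:75],200):print(c,st)
```

```text
[320.4  24.7] [ 280    0   81   59 3671]
```

Request:
carry_out(
  deltas=[
    {"hand":24,"spin":0,"dp":[0,0,0]},
    {"hand":24,"spin":0,"dp":[0,0,0]},
    {"hand":24,"spin":0,"dp":[0,0,0]},
    {"hand":24,"spin":0,"dp":[0,0,0]},
    {"hand":24,"spin":0,"dp":[0,0,0]},
    {"hand":24,"spin":0,"dp":[0,0,0]},
    {"hand":24,"spin":0,"dp":[0,0,0]},
    {"hand":24,"spin":0,"dp":[0,0,0]},
    {"hand":24,"spin":0,"dp":[0,0,0]},
    {"hand":24,"spin":0,"dp":[0,0,0]},
    {"hand":24,"spin":0,"dp":[0,0,0]},
    {"hand":24,"spin":0,"dp":[0,0,0]},
    {"hand":24,"spin":0,"dp":[0,0,0]},
    {"hand":24,"spin":0,"dp":[0,0,0]},
    {"hand":24,"spin":0,"dp":[0,0,0]},
    {"hand":24,"spin":0,"dp":[0,0,0]},
    {"hand":24,"spin":0,"dp":[0,0,0]},
    {"hand":24,"spin":0,"dp":[0,0,0]},
    {"hand":24,"spin":0,"dp":[0,0,0]},
    {"hand":24,"spin":0,"dp":[0,0,0]},
  ],
)

```text
time: 34.1
ee_pos: [0.4936, 0.0769, 0.125]
eef_rot: [1.0, -0.029, 0.0, 0.0]
ft_force: [-0.3, -0.3, -1.5]
width: 0.0316
grip_force: 40.0
```

Request:
carry_out(
  deltas=[
    {"hand":24,"spin":0,"dp":[0,0,0]},
    {"hand":24,"spin":0,"dp":[0,0,0]},
    {"hand":24,"spin":0,"dp":[0,0,0]},
    {"hand":24,"spin":0,"dp":[0,0,0]},
    {"hand":24,"spin":0,"dp":[0,0,0]},
    {"hand":24,"spin":0,"dp":[0,0,0]},
    {"hand":24,"spin":0,"dp":[0,0,0]},
    {"hand":24,"spin":0,"dp":[0,0,0]},
    {"hand":24,"spin":0,"dp":[0,0,0]},
    {"hand":24,"spin":0,"dp":[0,0,0]},
    {"hand":24,"spin":0,"dp":[0,0,0]},
    {"hand":24,"spin":0,"dp":[-0.05,0,-0.1]},
    {"hand":24,"spin":0,"dp":[-0.1,0,-0.2]},
    {"hand":24,"spin":0,"dp":[-0.1,0,-0.2]},
  ],
)

```text
time: 35.5
ee_pos: [0.4695, 0.079, 0.1781]
eef_rot: [1.0, -0.029, 0.002, -0.001]
ft_force: [0.8, -0.4, -2.5]
width: 0.0315
grip_force: 40.0
```

Run:
```python
from h import *
print(read_state()["time"]);go((.3945,.315,.15),-.16)
```

```text
35.5
dp [-0.354 -0.925  0.112] spin 0.033 yaw0 -0.058
```

Request:
carry_out(
  deltas=[
    {"hand":24,"dp":[-0.04,-0.1,0],"spin":0},
    {"hand":24,"dp":[-0.09,-0.23,0],"spin":0.01},
    {"hand":24,"dp":[-0.14,-0.37,0],"spin":0.02},
    {"hand":24,"dp":[-0.19,-0.51,0],"spin":0.033},
    {"hand":24,"dp":[-0.25,-0.65,0],"spin":0.033},
    {"hand":24,"dp":[-0.3,-0.78,0.05],"spin":0.033},
    {"hand":24,"dp":[-0.34,-0.88,0.112],"spin":0.033},
    {"hand":24,"dp":[-0.354,-0.925,0.112],"spin":0.033},
    {"hand":24,"dp":[-0.354,-0.925,0.112],"spin":0.033},
    {"hand":24,"dp":[-0.354,-0.925,0.112],"spin":0.033},
  ],
)

```text
time: 36.5
ee_pos: [0.3947, 0.3134, 0.1472]
eef_rot: [0.997, -0.081, 0.0, 0.0]
ft_force: [0.3, -0.8, -1.9]
width: 0.0318
grip_force: 40.0
```

Request:
carry_out(
  deltas=[
    {"hand":24,"dp":[0,0,0.1],"spin":0},
    {"hand":24,"dp":[0,0,0.22],"spin":0},
    {"hand":24,"dp":[0,0,0.34],"spin":0},
    {"hand":24,"dp":[0,0,0.44],"spin":0},
    {"hand":24,"dp":[0,0,0.5],"spin":0},
    {"hand":24,"dp":[0,0,0.54],"spin":0},
    {"hand":24,"dp":[0,0,0.555],"spin":0},
    {"hand":24,"dp":[0,0,0.56],"spin":0},
    {"hand":24,"dp":[0,0,0.56],"spin":0},
  ],
)

```text
time: 37.4
ee_pos: [0.3948, 0.3141, 0.0081]
eef_rot: [0.997, -0.081, 0.001, -0.0]
ft_force: [-0.2, 0.3, -0.8]
width: 0.0319
grip_force: 40.0
```

Request:
carry_out(
  deltas=[
    {"hand":24,"dp":[0,0,0.003],"spin":0},
    {"hand":60,"dp":[0,0,0.0],"spin":0},
    {"hand":60,"dp":[0,0,0.0],"spin":0},
    {"hand":60,"dp":[0,0,0.0],"spin":0},
    {"hand":60,"dp":[0,0,0],"spin":0},
    {"hand":60,"dp":[0,0,-0.1],"spin":0},
    {"hand":60,"dp":[0,0,-0.25],"spin":0},
    {"hand":60,"dp":[0,0,-0.42],"spin":0},
    {"hand":60,"dp":[0,0,-0.6],"spin":0},
    {"hand":60,"dp":[0,0,-0.72],"spin":0},
    {"hand":60,"dp":[0,0,-0.72],"spin":0},
    {"hand":60,"dp":[0,0,-0.72],"spin":0},
  ],
)

```text
time: 38.6
ee_pos: [0.394, 0.3144, 0.1872]
eef_rot: [0.997, -0.081, 0.0, -0.0]
ft_force: [0.3, 0.2, -0.2]
width: 0.0599
grip_force: 0.0
```

```bash
python3 wb.py .031 w9; python3 chk.py t9; python3 -c "
from h import *
go((.5531,-.0096,.162),-.059)"
```

```text
[487.   95.6] [470  84  35  24 769] [0.458  0.1399]
[323.8 191.2] [ 307  129   37  122 3600] [0.388  0.3145]
[327.8 268.8] [ 206  256  244   28 5580] [0.2994 0.3242]
38.65 [0.39347525 0.31405727 0.18621255] [-0.35301567  0.34355108 -0.37945507]
[377.9 159.9] [363 155  29  10 204] [[0.7007, -0.156], [0.6975, -0.1546], [0.6944, -0.1532], [0.6881, -0.1504]]
[264.9 172.8] [246 167  39  12 394] [[0.6636, 0.1806], [0.6608, 0.1792], [0.6579, 0.1777], [0.6523, 0.1747]]
[302.2 181.7] [294 173  17  18 243] [[0.6357, 0.0697], [0.6331, 0.0691], [0.6305, 0.0686], [0.6253, 0.0676]]
[331.4 182.4] [323 174  18  18 253] [[0.6329, -0.0166], [0.6304, -0.0164], [0.6278, -0.0161], [0.6227, -0.0157]]
[361.  183.1] [353 175  17  18 248] [[0.6303, -0.104], [0.6277, -0.103], [0.6252, -0.1021], [0.6201, -0.1002]]
[400.7 180.6] [378 175  46  13 463] [[0.6371, -0.2221], [0.6345, -0.2201], [0.6319, -0.2182], [0.6267, -0.2143]]
[267.3 191.9] [247 187  36  12 305] [[0.6057, 0.1726], [0.6034, 0.1712], [0.6011, 0.1698], [0.5964, 0.167]]
[400.5 200.1] [378 194  46  13 469] [[0.5785, -0.2194], [0.5764, -0.2175], [0.5743, -0.2156], [0.5701, -0.2117]]
[329.4 210.6] [324 204  11  19 110] [[0.5488, -0.0099], [0.5469, -0.0098], [0.5451, -0.0096], [0.5414, -0.0093]]
[352.6 282.3] [349 277   8  12  85] [[0.3406, -0.0746], [0.3406, -0.0739], [0.3405, -0.0732], [0.3403, -0.0718]]
wrist B,C,A px [array([686.,  88.]), array([576., 104.]), array([699., -40.])]
dp [0.84  1.174 0.096] spin -0.033 yaw0 -0.162
```

Request:
carry_out(
  deltas=[
    {"hand":50,"dp":[0.06,0.08,0],"spin":0},
    {"hand":50,"dp":[0.14,0.2,0],"spin":0},
    {"hand":50,"dp":[0.23,0.33,0],"spin":0},
    {"hand":50,"dp":[0.32,0.46,0],"spin":0},
    {"hand":50,"dp":[0.42,0.6,0],"spin":0},
    {"hand":50,"dp":[0.51,0.72,0],"spin":-0.01},
    {"hand":50,"dp":[0.6,0.84,0],"spin":-0.02},
    {"hand":50,"dp":[0.68,0.94,0.0],"spin":-0.033},
    {"hand":50,"dp":[0.72,1.0,0.05],"spin":-0.033},
    {"hand":50,"dp":[0.72,1.0,0.05],"spin":-0.033},
    {"hand":50,"dp":[0.72,1.0,0.05],"spin":-0.033},
  ],
)

```text
time: 39.8
ee_pos: [0.5302, 0.039, 0.1732]
eef_rot: [1.0, -0.029, -0.001, 0.0]
ft_force: [-0.5, 1.0, 0.3]
width: 0.0501
grip_force: 0.0
```

```bash
python3 -c "
from h import *
go((.5531,-.0096,.042),-.059)"
```

```text
dp [0.104 0.188 0.525] spin 0.0 yaw0 -0.059
```

Request:
carry_out(
  deltas=[
    {"hand":50,"dp":[0.05,0.1,0],"spin":0},
    {"hand":50,"dp":[0.104,0.188,0.05],"spin":0},
    {"hand":50,"dp":[0.104,0.188,0.18],"spin":0},
    {"hand":50,"dp":[0.104,0.188,0.32],"spin":0},
    {"hand":50,"dp":[0.104,0.188,0.44],"spin":0},
    {"hand":50,"dp":[0.104,0.188,0.525],"spin":0},
    {"hand":50,"dp":[0.104,0.188,0.525],"spin":0},
    {"hand":8,"dp":[0.104,0.188,0.525],"spin":0},
    {"hand":8,"dp":[0.104,0.188,0.525],"spin":0},
    {"hand":8,"dp":[0.104,0.188,0.525],"spin":0},
    {"hand":8,"dp":[0.104,0.188,0.525],"spin":0},
    {"hand":8,"dp":[0.104,0.188,0.525],"spin":0},
    {"hand":8,"dp":[0.104,0.188,0.525],"spin":0},
    {"hand":8,"dp":[0.104,0.188,0.525],"spin":0},
  ],
  force=20,
)

```text
time: 41.2
ee_pos: [0.5545, -0.0098, 0.0437]
eef_rot: [1.0, -0.029, 0.0, -0.0]
ft_force: [-0.9, 1.1, 3.3]
width: 0.0141
grip_force: 20.0
```

Request:
carry_out(
  deltas=[
    {"hand":8,"dp":[0,-0.005,0],"spin":0},
    {"hand":8,"dp":[0,-0.015,0],"spin":0},
    {"hand":8,"dp":[0,-0.03,0],"spin":0},
    {"hand":8,"dp":[0,-0.05,0],"spin":0},
    {"hand":8,"dp":[0,-0.075,0],"spin":0},
    {"hand":8,"dp":[0,-0.1,0],"spin":0},
    {"hand":8,"dp":[0,-0.13,0],"spin":0},
    {"hand":8,"dp":[0,-0.16,0],"spin":0},
    {"hand":8,"dp":[0,-0.19,0],"spin":0},
    {"hand":8,"dp":[0,-0.22,0],"spin":0},
    {"hand":8,"dp":[0,-0.25,0],"spin":0},
    {"hand":8,"dp":[0,-0.28,0],"spin":0},
    {"hand":8,"dp":[0,-0.31,0],"spin":0},
    {"hand":8,"dp":[0,-0.34,0],"spin":0},
    {"hand":8,"dp":[0,-0.365,0],"spin":0},
    {"hand":8,"dp":[0,-0.385,0],"spin":0},
    {"hand":8,"dp":[0,-0.405,0],"spin":0},
    {"hand":8,"dp":[0,-0.42,0],"spin":0},
    {"hand":8,"dp":[0,-0.43,0],"spin":0},
    {"hand":8,"dp":[0,-0.435,0],"spin":0},
  ],
)

```text
time: 43.2
ee_pos: [0.5616, 0.0993, 0.0437]
eef_rot: [1.0, -0.029, 0.001, -0.0]
ft_force: [5.2, -3.4, 5.0]
width: 0.0136
grip_force: 20.0
```

Request:
carry_out(
  deltas=[
    {"hand":8,"dp":[0,-0.005,0],"spin":0},
    {"hand":8,"dp":[0,-0.01,0],"spin":0},
    {"hand":8,"dp":[0,-0.015,0],"spin":0},
    {"hand":8,"dp":[0,-0.02,0],"spin":0},
    {"hand":8,"dp":[0,-0.025,0],"spin":0},
    {"hand":8,"dp":[0,-0.03,0],"spin":0},
    {"hand":8,"dp":[0,-0.03,0],"spin":0},
  ],
)

```text
time: 43.9
ee_pos: [0.5621, 0.1067, 0.0437]
eef_rot: [1.0, -0.029, 0.001, -0.0]
ft_force: [5.6, -2.5, 3.0]
width: 0.0137
grip_force: 20.0
```

Not yet at the stop (moving force only), so I push on in small steps.

Request:
carry_out(
  deltas=[
    {"hand":8,"dp":[0,-0.004,0],"spin":0},
    {"hand":8,"dp":[0,-0.008,0],"spin":0},
    {"hand":8,"dp":[0,-0.012,0],"spin":0},
    {"hand":8,"dp":[0,-0.016,0],"spin":0},
    {"hand":8,"dp":[0,-0.016,0],"spin":0},
  ],
)

```text
time: 44.4
ee_pos: [0.5623, 0.1103, 0.0437]
eef_rot: [1.0, -0.029, 0.001, 0.0]
ft_force: [5.4, -3.4, 4.8]
width: 0.0141
grip_force: 20.0
```

Request:
carry_out(
  deltas=[
    {"hand":8,"dp":[0,-0.004,0],"spin":0},
    {"hand":8,"dp":[0,-0.008,0],"spin":0},
    {"hand":8,"dp":[0,-0.012,0],"spin":0},
    {"hand":8,"dp":[0,-0.016,0],"spin":0},
    {"hand":8,"dp":[0,-0.016,0],"spin":0},
  ],
)

```text
time: 44.9
ee_pos: [0.5623, 0.1104, 0.0436]
eef_rot: [1.0, -0.031, 0.0, 0.002]
ft_force: [2.3, -14.8, 9.5]
width: 0.0139
grip_force: 20.1
```

Request:
carry_out(
  deltas=[
    {"hand":8,"dp":[0,-0.004,0],"spin":0},
    {"hand":8,"dp":[0,-0.008,0],"spin":0},
    {"hand":8,"dp":[0,-0.012,0],"spin":0},
    {"hand":8,"dp":[0,-0.012,0],"spin":0},
  ],
)

```text
time: 45.3
ee_pos: [0.5623, 0.1104, 0.0436]
eef_rot: [0.999, -0.032, -0.0, 0.004]
ft_force: [0.5, -23.4, 12.9]
width: 0.0139
grip_force: 20.1
```

The carriage is against the stop (force rising, no motion). I ease off, release, rise and look.

Request:
carry_out(
  deltas=[
    {"hand":8,"dp":[0,0.015,0],"spin":0},
    {"hand":8,"dp":[0,0.02,0],"spin":0},
    {"hand":40,"dp":[0,0.02,0],"spin":0},
    {"hand":40,"dp":[0,0.02,0],"spin":0},
    {"hand":40,"dp":[0,0.02,0],"spin":0},
    {"hand":40,"dp":[0,0.02,0],"spin":0},
    {"hand":40,"dp":[0,0.02,-0.12],"spin":0},
    {"hand":40,"dp":[0,0.02,-0.28],"spin":0},
    {"hand":40,"dp":[0,0.02,-0.45],"spin":0},
    {"hand":40,"dp":[-0.1,0.02,-0.6],"spin":0},
    {"hand":40,"dp":[-0.28,0.12,-0.7],"spin":0},
    {"hand":40,"dp":[-0.45,0.25,-0.8],"spin":0},
    {"hand":40,"dp":[-0.55,0.4,-0.8],"spin":0},
    {"hand":40,"dp":[-0.55,0.55,-0.8],"spin":0},
    {"hand":40,"dp":[-0.55,0.7,-0.8],"spin":0},
    {"hand":40,"dp":[-0.55,0.85,-0.8],"spin":0},
    {"hand":40,"dp":[-0.55,0.95,-0.8],"spin":0},
    {"hand":40,"dp":[-0.55,0.95,-0.8],"spin":0},
    {"hand":40,"dp":[-0.55,0.95,-0.8],"spin":0},
  ],
)

```text
time: 47.2
ee_pos: [0.4106, -0.1115, 0.2432]
eef_rot: [1.0, -0.029, -0.0, -0.0]
ft_force: [-0.2, 1.1, 0.1]
width: 0.0405
grip_force: 0.0
```

```bash
python3 chk.py t10
python3 - <<'E'
from h import *
s=camera("scene")[:,:,::-1];t=cv2.imread("pics/t10.png")
cv2.imwrite("pics/c10.png",np.vstack([cv2.resize(s[100:300,180:540],(540,300),interpolation=2),cv2.resize(t[140:310,180:440],(540,300),interpolation=2)]))
E
```

```text
47.2 [ 0.41056284 -0.11150122  0.24319057] [-0.16622704  1.0648356   0.09886633]
[379.5 159.8] [367 155  25  10 181] [[0.701, -0.1608], [0.6978, -0.1594], [0.6947, -0.1579], [0.6884, -0.1551]]
[261.1 179.4] [253 171  17  18 241] [[0.6436, 0.1916], [0.641, 0.1901], [0.6383, 0.1885], [0.633, 0.1854]]
[289.8 180.2] [281 172  18  18 249] [[0.6405, 0.1064], [0.6379, 0.1055], [0.6352, 0.1047], [0.63, 0.103]]
[319.  180.8] [310 172  18  19 250] [[0.638, 0.02], [0.6354, 0.0199], [0.6328, 0.0198], [0.6276, 0.0196]]
[394.1 180.2] [365 174  59  13 594] [[0.6385, -0.2024], [0.6358, -0.2006], [0.6332, -0.1989], [0.628, -0.1953]]
[404.9 200.4] [387 195  37  12 380] [[0.5775, -0.2324], [0.5754, -0.2304], [0.5733, -0.2284], [0.5691, -0.2243]]
[288.6 207.6] [284 202  11  14 106] [[0.5585, 0.1094], [0.5565, 0.1086], [0.5546, 0.1077], [0.5507, 0.106]]
[391.4 303.4] [ 362  223   62  177 6593] [[0.2794, -0.1846], [0.2799, -0.183], [0.2803, -0.1814], [0.2812, -0.1781]]
[276.6 242.4] [271 239  12   8  83] [[0.4566, 0.1438], [0.4555, 0.1426], [0.4544, 0.1415], [0.4523, 0.1392]]
[352.7 282.4] [349 277   8  12  81] [[0.3404, -0.0748], [0.3403, -0.0741], [0.3402, -0.0734], [0.34, -0.072]]
wrist B,C,A px [array([277., 156.]), array([183., 163.]), array([391., -42.])]
```

View pics/c10.png

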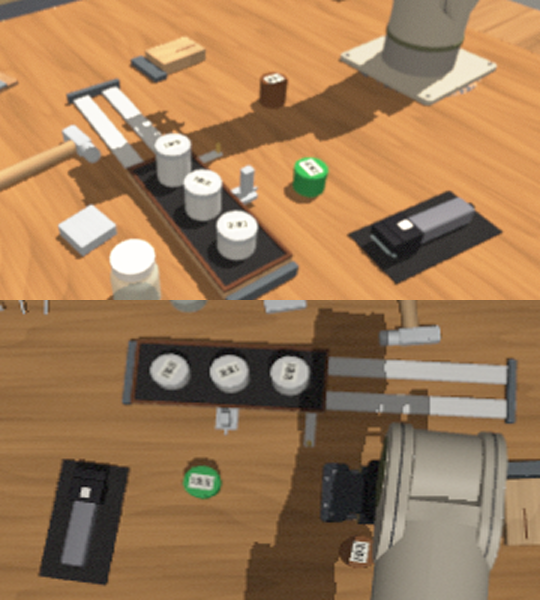

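The carriage rests against the far stop with its three tins upright (lids at (170,371), (229,372) and (290,374)). The scanner lies on its mat at about (85,510), and the bystanders are where they were. Handing in.

```bash
python3 -c "
from bench import *
print(close_job())"
```

```text
the job is handed in; nothing more can be done
None
```

The job is handed in; the judge gave no verdict. The three tins present (64, 52 and 40 mm; the 28 mm one was absent) were loaded and their labels held in the beam for about 3 s each, tallest first; the scanner is back on its mat and the carriage is home against the far stop.

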